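# Check the hinges of three slide cases and reject the stiff one

## Robot

A 6-joint arm with a two-finger parallel gripper is mounted at the origin on a cart in front of the work surface, level with it; the furniture and walls round the work are solid. World frame = base frame: x ahead of the robot, y to its left, z up, the work surface at z = 0. Lengths are in m, angles in rad, forces in N, time in s.
With the tool pointing down it reaches from about 0.225 to 0.875 m from the base axis. Payload 3.4 kg.
Tool frame: the origin (TCP) lies on the centre line of the jaws, within the pads' length; the fingertips stand 19 mm ahead of it and the grasp point (between the pads) is the TCP; z points along the fingers, y is the direction in which the jaws open and shut (so a half turn about z gives the same grasp; the last joint's range is limited). The gripper opens to 85 mm and grips with 20 to 120 N. Pads are 22 mm wide; open, the fingers measure 114 mm over their backs; the gripper's body (76 mm by 85 mm) begins 54 mm behind the grasp point. The pads swing forward as they close: fully open they stand 13 mm farther back than shut.
Start: joints at [1.045, 0.276, 1.505, -0, 1.361, -0.121], TCP at [0.226, 0.529, 0.25] pointing down, gripper open.
Joint ranges: [-2.89, 2.89], [-0.75, 2.08], [0.22, 2.7], [-1.18, 4.32], [0.11, 2.71], [-2.7, 2.7]. Speed limits (rad/s): [2.57, 2.57, 3.14, 3.14, 3.14, 3.14].

## Interface

Orientations are given as a unit quaternion [w, x, y, z].
In Python, from rig import monitor, eyes, manip, models gives the robot as it stands.
- The arm moves only by the tool send_rows, never from a script. Its argument "deltas" is a list of rows, each an object with "dp": the shift along the world's x, y, z each as a share of 0.12 m, from -1 to 1, a list of three; "rotation": the turn, a rotation vector about the world's x, y, z each as a share of 0.5 rad, from -1 to 1, a list of three. In form: [{"dp": [dx, dy, dz], "rotation": [rx, ry, rz]}, ...]. A call has 1 to 12 rows; each row is the pose to reach, as a shift and turn from the pose commanded when the call began; what a row does not reach only later rows make up. A row lasts 1/12 s, in which the tool goes at most 41.7 mm and 7.16 degrees, less where a joint would pass 70% of its speed; a pose out of reach is approached as far as the arm can. A call with a number of a shift or a turn outside -1 to 1 is refused whole. A call with a gripper value outside its range is refused whole. "fingers" is the closure, from -1 (fully open) to 1 (shut), set as the call begins (left out, the last holds). The fingers move at their own pace and stop on an object; "grip_force" is the grip in N (left out, the last holds). Time passes only in rows, so rows that repeat a pose let the fingers close. It gives the time, the measured TCP pose, the force and the opening at its end, in the units of the state.
- monitor.get_state(): the state, without advancing time (a new reading comes with each control period).
- eyes.get_image(name): name is "side" or "top"; returns a dict with "color" (420x560x3 uint8, red, green, blue), "depth" (420x560 float32, m along the optical axis (not along the pixel's ray), 0 where there is no reading), "mtx" (3x3 intrinsics, pixels), "k1" (the pictures are not rectified: a ray, as slopes to the right and down, at radius r is drawn at 1 + k1 r^2 times it, then the intrinsics apply), "rvec" (rotation vector, rad) and "tvec" (3), from world to camera coordinates, as OpenCV has them. Camera axes: x right, y down, z forward; pixel columns grow to the right and rows downward; lengths in m; the calibration is good to about 2 mm. A picture is of the moment at which its call begins.
- manip.sign_off(): hands the job in, once; it reports no verdict.
Trained networks look in a picture, given as the dict that the camera call returned (one of the last four; its "shot" number tells which), for a name from the list of things; names that differ only in an ending like _2 or _b are one class to them, and where a whole thing is asked for, a point or a joint stands for the part that bears it (a point fixed in the world has none). Each returns a list of dicts, best first, with "score" (0 to 1); they miss things now and then, are a little off and sometimes report something else, mostly with a low value. They report only what shows in the picture. A call takes as long as a camera call. They do not tell look-alikes from the thing itself.
- models.find_in(name, picture): "box" ([left, top, right, bottom] in pixels, round what is visible of it).
The state is a dict: "clock": time; "qpos": joint angles; "qd": joint speeds; "effort": joint torques, N m; "position": TCP position; "ee_rot": TCP orientation; "contact_force": force on the tool from outside, world axes, zero at the start; "moment": the same for the moment, N m; "width": finger opening in m.
Only numpy, scipy, OpenCV 4.12 (cv2) and the standard library are available. Lean on these libraries where they do the work, as an engineer would, in place of code of your own. Each camera call takes 0.05 s, during which the arm holds its last target.

## Task

Check the hinges of the three blue-lidded slide cases: swing each lid open past upright and let go, so that a good lid drops back onto its stop by itself while the one stiff lid stays where you leave it. When all three stand open, shut the stiff case and set it down gently, flat in the red reject tray; leave the two good cases standing open where they are, and do not push the other things about.

Things in the scene. Friction and masses are not known exactly. Their poses are not given: they have to be found in the camera images.
- case_a: one of three look-alike slide cases: white hollow metal box 100 x 50 x 28 mm (x, y, z), walls 4 mm, with a blue hinged lid; 34 mm high when shut, about 0.65 kg, standing loose. Origin: centre of its underside; its x axis points from the front (tab side, towards the robot) to the hinge. The shut case can be gripped from above across its 50 mm width. Two of the cases swing freely and one has a stiff hinge; they look the same
- case_a_hinge (a point): point on the lid's hinge line (along the case's y axis), 52 mm behind the case's centre and 31 mm above its underside
- case_a_tab (a point): centre of the lid's steel pull pin, 126 mm from the hinge line, level with it when shut; moves with the lid. Pin: crosswise (along the case's y), 16 mm long, 10 mm thick, ball ends, 24 mm out from the lid's 48 mm wide front edge on a blue tongue 10 mm wide. Pinched by its ball ends from above, it turns between the pads as the lid swings, so the gripper can stay pointing down
- case_a_lid (a joint): lid angle in rad: 0 shut, 1.57 upright, 2.2 on its open stop (leaning back). A free lid drops to its stop, or shut, when let go; a stiff one stays at the angle where it is left and takes about 0.8 N more at the tab to move
- case_b: one of three look-alike slide cases: white hollow metal box 100 x 50 x 28 mm (x, y, z), walls 4 mm, with a blue hinged lid; 34 mm high when shut, about 0.65 kg, standing loose. Origin: centre of its underside; its x axis points from the front (tab side, towards the robot) to the hinge. The shut case can be gripped from above across its 50 mm width. Two of the cases swing freely and one has a stiff hinge; they look the same
- case_b_hinge (a point): point on the lid's hinge line (along the case's y axis), 52 mm behind the case's centre and 31 mm above its underside
- case_b_tab (a point): centre of the lid's steel pull pin, 126 mm from the hinge line, level with it when shut; moves with the lid. Pin: crosswise (along the case's y), 16 mm long, 10 mm thick, ball ends, 24 mm out from the lid's 48 mm wide front edge on a blue tongue 10 mm wide. Pinched by its ball ends from above, it turns between the pads as the lid swings, so the gripper can stay pointing down
- case_b_lid (a joint): lid angle in rad: 0 shut, 1.57 upright, 2.2 on its open stop (leaning back). A free lid drops to its stop, or shut, when let go; a stiff one stays at the angle where it is left and takes about 0.8 N more at the tab to move
- case_c: one of three look-alike slide cases: white hollow metal box 100 x 50 x 28 mm (x, y, z), walls 4 mm, with a blue hinged lid; 34 mm high when shut, about 0.65 kg, standing loose. Origin: centre of its underside; its x axis points from the front (tab side, towards the robot) to the hinge. The shut case can be gripped from above across its 50 mm width. Two of the cases swing freely and one has a stiff hinge; they look the same
- case_c_hinge (a point): point on the lid's hinge line (along the case's y axis), 52 mm behind the case's centre and 31 mm above its underside
- case_c_tab (a point): centre of the lid's steel pull pin, 126 mm from the hinge line, level with it when shut; moves with the lid. Pin: crosswise (along the case's y), 16 mm long, 10 mm thick, ball ends, 24 mm out from the lid's 48 mm wide front edge on a blue tongue 10 mm wide. Pinched by its ball ends from above, it turns between the pads as the lid swings, so the gripper can stay pointing down
- case_c_lid (a joint): lid angle in rad: 0 shut, 1.57 upright, 2.2 on its open stop (leaning back). A free lid drops to its stop, or shut, when let go; a stiff one stays at the angle where it is left and takes about 0.8 N more at the tab to move
- reject_tray: fixed shallow red tray, 180 x 150 mm outside, lip 10 mm high and 4 mm thick, floor 3 mm thick; origin: centre of its underside
- timer: bystander: white bench timer, 60 x 66 x 19 mm; origin: centre of its underside
- tape_roll: bystander: roll of paper tape, 62 mm across, 18 mm high; origin: centre of its underside
- reagent_c: bystander: brown reagent bottle with black cap, 44 mm across, 92 mm high; origin: centre of its underside
- wash_bottle: bystander: white bottle with green cap, 54 mm across, 118 mm high; origin: centre of its underside
- plate_0_0: bystander: flat white test plate 67 x 52 x 5 mm; origin: centre of its underside
- plate_1_1: bystander: flat white double test plate 135 x 52 x 5 mm; origin: centre of its underside
- pen_blue: bystander: blue pen, 143 mm long, 11 mm wide; origin: centre of its underside
There are look-alikes about, which are no part of the job. What is shaped like the case_c but brown or purple is not meant.

How it is judged:
By the outcome, as a careful person would: the job done as asked, in the order asked, and still so for the second after the job is handed in, with the robot touching nothing.
It also fails if it takes over 72 s, if anything falls off the work surface, if the arm or the gripper's body presses on something with over 40 N, if the wrist force passes 120 N, or if a joint passes its speed limit or range.

## Working session

There is one attempt and no reset: what is moved stays moved. The work goes in short steps, Python scripts to look and compute and a tool call to move; the robot and the scene stay as the last step left them, time stands still between calls to the robot, and variables do not carry over. Pictures are saved under pics/ and viewed, and the job is handed in when it is done.

Besides the shell and the picture viewer there is one more tool, called after "Request:" as name(argument=value, ...) on one line, values as JSON. send_rows: Moves the arm, as the interface text tells. Its arguments: {"type":"object","properties":{"deltas":{"type":"array","items":{"type":"object","properties":{"dp":{"type":"array","items":{"type":"number"}},"rotation":{"type":"array","items":{"type":"number"}}}}},"fingers":{"type":"number"},"grip_force":{"type":"number"}},"required":["deltas"]}

```bash
ls; mkdir -p pics; cat > h.py <<'E'
import numpy as np, cv2, pickle
from rig import monitor, eyes, manip, models
def save(p,n): cv2.imwrite(f'pics/{n}.png',cv2.cvtColor(p['color'],cv2.COLOR_RGB2BGR))
def cloud(p):
    K=p['mtx'];k=p['k1'];d=p['depth'];h,w=d.shape
    u,v=np.meshgrid(np.arange(w),np.arange(h))
    D=np.array([k,0,0,0,0],float)
    pts=np.stack([u,v],-1).reshape(-1,1,2).astype(float)
    n=cv2.undistortPoints(pts,K,D).reshape(h,w,2)
    P=np.dstack([n*d[...,None],d])
    R=cv2.Rodrigues(np.array(p['rvec'],float))[0]
    return (P-np.array(p['tvec']).reshape(3))@R
E
python3 - <<'E'
from h import *
print(monitor.get_state())
for n in ('top','side'):
    p=eyes.get_image(n); save(p,n+'0'); pickle.dump(p,open(n+'0.pkl','wb'))
    print(n,p['rvec'],p['tvec'],p['k1'])
    for nm in ('case_a','reject_tray','timer'):
        print(nm,[(d['box'],round(d['score'],2)) for d in models.find_in(nm,p)])
E
```

```text
pics
{'clock': 0.0, 'qpos': array([ 1.04502194e+00,  2.76580642e-01,  1.50613936e+00,  2.85096412e-05,
        1.36069829e+00, -1.21006033e-01]), 'qd': array([ 4.59676954e-05, -5.46022077e-04, -1.40179690e-03, -5.48732541e-04,
       -2.18993147e-04, -7.36528853e-04]), 'effort': array([ 5.27123539e-04, -4.16781735e+01, -2.45806146e+01, -5.16644468e-05,
        1.12115158e-02, -5.06288387e-06]), 'position': array([0.22618631, 0.52810365, 0.24944539]), 'ee_rot': array([-3.03292901e-04,  2.01008254e-01,  9.79589122e-01, -8.61067922e-04]), 'contact_force': array([-0.02724858,  0.00927537, -0.53811191]), 'moment': array([0.03856744, 0.02291612, 0.00505614]), 'width': 0.08526908372766492}
top [ 2.08865967 -2.15019427  0.1474893 ] [-0.0220301   0.54278159  1.16261133] -0.0805455403525305
case_a [([409.3, 152.3, 430.1, 195.0], 0.95), ([349.5, 194.7, 371.4, 237.8], 0.92), ([253.7, 258.8, 276.0, 298.8], 0.84), ([289.2, 193.0, 314.3, 235.4], 0.79), ([386.1, 254.5, 426.3, 284.2], 0.65), ([164.8, 199.9, 187.1, 241.3], 0.61)]
reject_tray [([209.7, 177.9, 261.5, 244.0], 0.92)]
timer [([211.4, 150.0, 232.0, 167.8], 0.55), ([288.5, 194.4, 315.5, 236.0], 0.3)]
side [ 2.1717323  -0.52465164  0.2494381 ] [-0.53611453  0.1541364   1.22981064] 0.02077759217684145
case_a [([259.5, 202.9, 295.8, 231.4], 0.95), ([247.3, 281.1, 291.3, 318.9], 0.89), ([217.0, 154.5, 245.2, 169.1], 0.82), ([186.7, 201.1, 227.4, 222.8], 0.74), ([277.6, 236.0, 317.8, 265.6], 0.66), ([350.1, 265.0, 390.0, 300.3], 0.62)]
reject_tray [([225.0, 170.8, 282.8, 204.0], 0.63), ([277.0, 238.0, 316.6, 260.3], 0.54)]
timer [([278.5, 164.0, 298.2, 178.8], 0.55)]
```

```bash
python3 - <<'E'
from h import *
for n,(a,b,c,d) in (('top',(130,130,450,370)),('side',(130,120,450,360))):
    p=pickle.load(open(n+'0.pkl','rb'))
    im=cv2.cvtColor(p['color'],cv2.COLOR_RGB2BGR)[b:d,a:c]
    cv2.imwrite(f'pics/{n}0z.png',cv2.resize(im,None,fx=2.5,fy=2.5,interpolation=cv2.INTER_CUBIC))
E
```

```text
(no output)
```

View pics/top0.png

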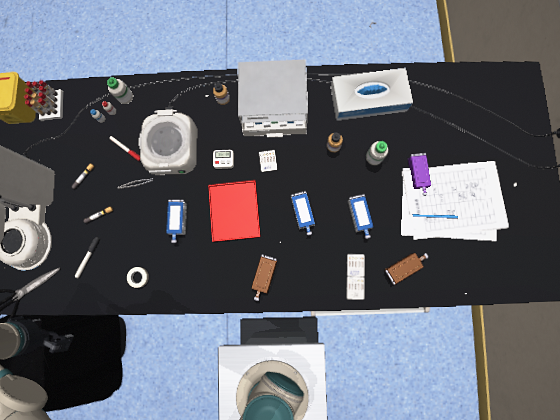

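View pics/top0z.png

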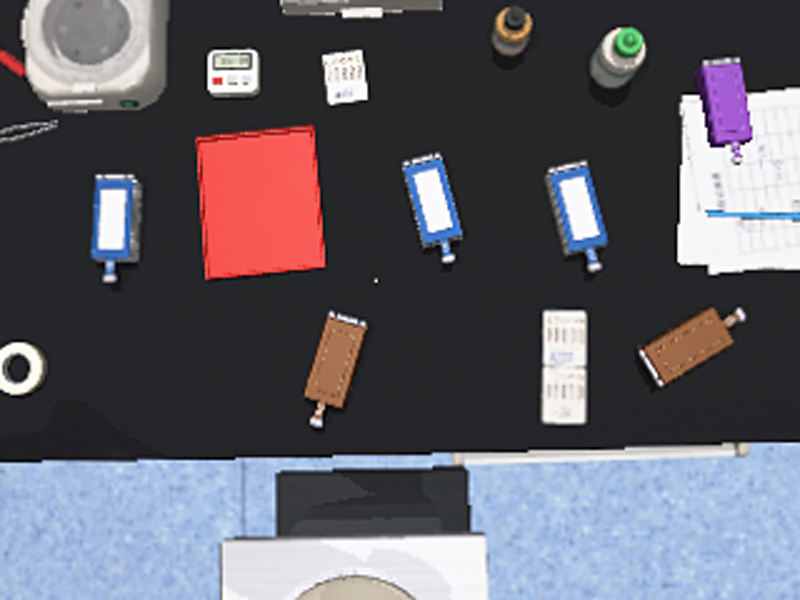

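View pics/side0z.png

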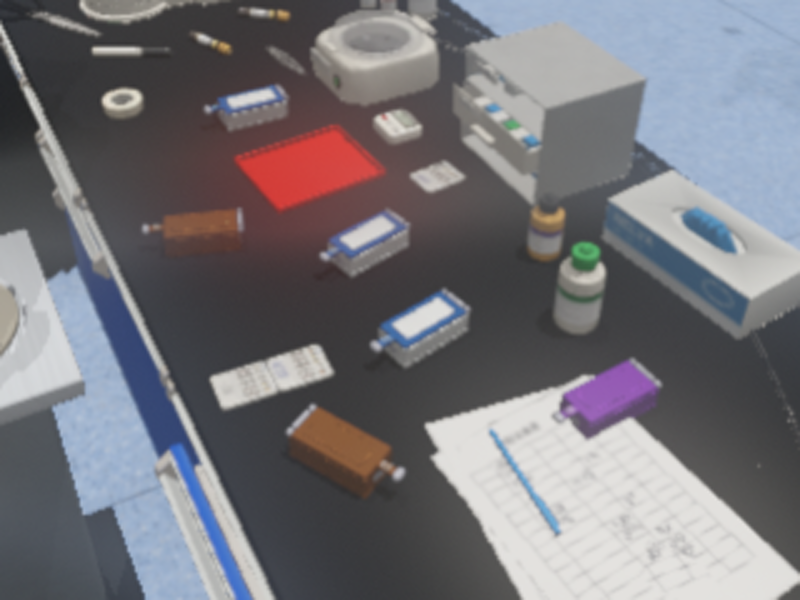

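The top view shows the blue cases at about (176,220), (302,212) and (360,215), with their tabs towards the robot. The red tray is at (234,211). Next I'll measure the poses.

```bash
cat >> h.py <<'E'
def ray(p,uv,z):
    n=cv2.undistortPoints(np.array(uv,float).reshape(-1,1,2),p['mtx'],np.array([p['k1'],0,0,0,0.])).reshape(-1,2)
    R=cv2.Rodrigues(np.array(p['rvec'],float))[0]; t=np.array(p['tvec']).reshape(3)
    C=-R.T@t; d=np.c_[n,np.ones(len(n))]@R
    s=(z-C[2])/d[:,2]
    return C+d*s[:,None]
def proj(p,X):
    return cv2.projectPoints(np.array(X,float).reshape(-1,1,3),np.array(p['rvec'],float),np.array(p['tvec'],float),p['mtx'],np.array([p['k1'],0,0,0,0.]))[0].reshape(-1,2)
E
python3 - <<'E'
from h import *
boxes={'top':{'L':(160,192,195,250),'M':(285,185,322,242),'R':(343,188,380,245),'T':(200,172,268,250)},
'side':{'L':(205,150,250,175),'M':(255,198,300,235),'R':(275,230,322,268),'T':(220,165,285,207)}}
for n in ('top','side'):
    p=pickle.load(open(n+'0.pkl','rb')); W=cloud(p); hsv=cv2.cvtColor(p['color'],cv2.COLOR_RGB2HSV)
    for k,(a,b,c,d) in boxes[n].items():
        H=hsv[b:d,a:c].astype(int); w=W[b:d,a:c]
        if k=='T': m=((H[...,0]<8)|(H[...,0]>172))&(H[...,1]>150)&(H[...,2]>80)
        else: m=(H[...,0]>100)&(H[...,0]<125)&(H[...,1]>110)&(H[...,2]>60)
        ys,xs=np.nonzero(m); 
        z=.006 if k=='T' else .034
        P=ray(p,np.c_[xs+a,ys+b],z)[:,:2]
        # rectangle excluding tongue: 
        r=cv2.minAreaRect((P*1000).astype(np.float32)); 
        print(n,k,len(xs),np.round(r[0],1),np.round(r[1],1),round(r[2],1),'depth z med',np.round(np.median(w[m],0),4), 'ptp',np.round(P.min(0),3),np.round(P.max(0),3))
        if k!='T':
            # everything above 8 mm
            m2=(w[...,2]>.026)&(w[...,2]<.06)
            r=cv2.minAreaRect((w[m2][:,:2]*1000).astype(np.float32)); print('   cloud',m2.sum(),np.round(r[0],1),np.round(r[1],1),round(r[2],1),np.round(np.median(w[m2],0),4))
E
```

```text
top L 239 [529.2 286.5] [ 49.3 114.9] 88.0 depth z med [0.5365 0.2881 0.0335] ptp [0.472 0.262] [0.587 0.312]
   cloud 553 [528.2 285.2] [ 48.3 131.7] 87.9 [0.5369 0.284  0.0345]
top M 244 [ 540.5 -110.7] [116.1  47.2] 12.7 depth z med [ 0.542  -0.1107  0.034 ] ptp [ 0.484 -0.141] [ 0.601 -0.077]
   cloud 585 [ 538.4 -110.9] [133.1  50.1] 12.9 [ 0.546  -0.109   0.0344]
top R 248 [ 525.7 -287. ] [115.8  48.2] 11.5 depth z med [ 0.5274 -0.2902  0.0339] ptp [ 0.47  -0.318] [ 0.584 -0.253]
   cloud 609 [ 523.2 -286.9] [134.1  50.8] 11.3 [ 0.532  -0.2851  0.0342]
top T 2755 [560.5 106.9] [182.8 151.2] 4.1 depth z med [0.5591 0.106  0.0037] ptp [0.465 0.028] [0.655 0.188]
side L 13 [528.2 266.9] [37.9 92.5] 62.4 depth z med [0.4942 0.2842 0.0338] ptp [0.488 0.262] [0.578 0.305]
   cloud 217 [527.4 282.2] [ 58.1 132.9] 88.8 [0.5344 0.2794 0.034 ]
side M 10 [ 509.  -131.9] [ 9.8 25.2] 38.6 depth z med [ 0.5078 -0.1313  0.0339] ptp [ 0.503 -0.14 ] [ 0.521 -0.119]
   cloud 363 [ 537.4 -113.1] [133.   52.8] 15.6 [ 0.545  -0.1164  0.034 ]
side R 121 [ 524.7 -287.9] [110.7  47.1] 11.3 depth z med [ 0.5209 -0.2922  0.0338] ptp [ 0.471 -0.318] [ 0.583 -0.256]
   cloud 473 [ 521.9 -287.2] [133.4  52.9] 12.4 [ 0.5274 -0.2906  0.0341]
side T 1109 [558.4 105.7] [181.3 157.3] 4.0 depth z med [0.5537 0.1051 0.0036] ptp [0.465 0.021] [0.651 0.188]
```

```bash
cat > fit.py <<'E'
from h import *
from scipy.optimize import minimize
init={'L':(.5405,.285,-2.),'M':(.5505,-.108,12.8),'R':(.5355,-.2845,11.4)}
def render(p,x,y,yaw,S=8):
    c,s=np.cos(np.radians(yaw)),np.sin(np.radians(yaw)); m=None
    h,w=p['depth'].shape; im=np.zeros((h,w),np.uint8)
    def poly(pts):
        q=proj(p,[(x+c*a-s*b,y+s*a+c*b,z) for a,b,z in pts])
        hull=cv2.convexHull(q.astype(np.float32))
        cv2.fillConvexPoly(im,np.round(hull*256).astype(np.int32),255,cv2.LINE_AA,8)
    poly([(a,b,z) for a in(-.05,.054) for b in(-.0245,.0245) for z in(.030,.034)])
    poly([(a,b,.033) for a in(-.079,-.05) for b in(-.005,.005)])
    poly([(a,b,.034) for a in(-.079,-.069) for b in(-.008,.008)])
    return im/255.
if __name__=='__main__':
  for n in ('top','side'):
    p=pickle.load(open(n+'0.pkl','rb')); W=cloud(p)
    for k,v in init.items():
        m=((W[...,2]>.028)&(W[...,2]<.05)&(np.hypot(W[...,0]-v[0],W[...,1]-v[1])<.1)).astype(float)
        f=lambda q:np.abs(render(p,q[0],q[1],q[2]*1000)-m).sum()
        best=min((minimize(f,np.array([v[0]+dx,v[1]+dy,v[2]/1000]),method='Nelder-Mead',options=dict(initial_simplex=[[v[0]+dx,v[1]+dy,v[2]/1000],[v[0]+.006,v[1],v[2]/1000],[v[0],v[1]+.006,v[2]/1000],[v[0],v[1],v[2]/1000+.004]],xatol=1e-5,fatol=.01)) for dx in(-.003,.0,.003) for dy in (-.003,.003)),key=lambda r:r.fun)
        x,y,yw=best.x; yw*=1000;c,s=np.cos(np.radians(yw)),np.sin(np.radians(yw))
        print(n,k,best.fun,m.sum(),'c',np.round([x,y],4),round(yw,2),'tab',np.round([x-.074*c,y-.074*s],4))
        w=W[m>0]; l=(w[:,:2]-[x,y])@np.array([[c,-s],[s,c]]); t=l[:,0]<-.066
        print('   pin pts',t.sum(),np.round(l[t].mean(0),4), 'range',np.round(l.min(0),4),np.round(l.max(0),4))
E
python3 fit.py
```

```text
top L 115.70196078431373 541.0 c [0.5401 0.2846] 0.03 tab [0.4661 0.2846]
   pin pts 18 [-0.0736  0.0008] range [-0.0779 -0.0247] [0.0536 0.0252]
top M 101.43921568627451 572.0 c [ 0.5502 -0.1079] 12.92 tab [ 0.478  -0.1244]
   pin pts 20 [-0.0731 -0.    ] range [-0.0787 -0.0248] [0.0544 0.0246]
top R 91.90588235294118 593.0 c [ 0.5353 -0.2843] 11.97 tab [ 0.4629 -0.2996]
   pin pts 21 [-0.0735  0.0001] range [-0.0794 -0.0259] [0.0546 0.0251]
side L 52.97254901960784 205.0 c [0.5383 0.2841] -1.2 tab [0.4643 0.2856]
   pin pts 8 [-0.073 -0.003] range [-0.0774 -0.0311] [0.0555 0.027 ]
side M 66.50588235294117 341.0 c [ 0.5493 -0.11  ] 12.92 tab [ 0.4772 -0.1265]
   pin pts 15 [-0.0743 -0.001 ] range [-0.0789 -0.0254] [0.0552 0.0279]
side R 77.10588235294118 454.0 c [ 0.5345 -0.2856] 12.99 tab [ 0.4624 -0.3022]
   pin pts 18 [-0.0736  0.0015] range [-0.0793 -0.0258] [0.0539 0.0278]
```

Request:
send_rows(deltas=[{"dp": [1, -1, -0.3], "rotation": [0, 0, 0.77]}, {"dp": [1, -1, -0.3], "rotation": [0, 0, 0.77]}, {"dp": [1, -1, -0.3], "rotation": [0, 0, 0.77]}, {"dp": [1, -1, -0.3], "rotation": [0, 0, 0.77]}, {"dp": [1, -1, -0.3], "rotation": [0, 0, 0.77]}], fingers=-1, grip_force=25)

```text
clock: 0.82
position: [0.3489, 0.4049, 0.2133]
ee_rot: [0.0, 0.01, 1.0, -0.002]
contact_force: [-0.5, -0.1, -1.0]
width: 0.0852
```

Request:
send_rows(deltas=[{"dp": [0.99, -1, -0.7], "rotation": [0, 0, 0]}, {"dp": [0.99, -1, -0.7], "rotation": [0, 0, 0]}, {"dp": [0.99, -1, -0.7], "rotation": [0, 0, 0]}, {"dp": [0.99, -1, -0.7], "rotation": [0, 0, 0]}, {"dp": [0.99, -1, -0.7], "rotation": [0, 0, 0]}, {"dp": [0.99, -1, -0.7], "rotation": [0, 0, 0]}, {"dp": [0.99, -1, -0.7], "rotation": [0, 0, 0]}])

```text
clock: 1.4
position: [0.4656, 0.2877, 0.1297]
ee_rot: [-0.001, 0.011, 1.0, -0.0]
contact_force: [0.6, 1.0, 0.5]
width: 0.0851
```

Request:
send_rows(deltas=[{"dp": [0, -0.02, -0.35], "rotation": [0, 0, 0]}, {"dp": [0, -0.02, -0.65], "rotation": [0, 0, 0]}, {"dp": [0, -0.02, -0.8], "rotation": [0, 0, 0]}, {"dp": [0, -0.02, -0.8], "rotation": [0, 0, 0]}, {"dp": [0, -0.02, -0.8], "rotation": [0, 0, 0]}])

```text
clock: 1.82
position: [0.4645, 0.2871, 0.0345]
ee_rot: [-0.0, 0.009, 1.0, 0.0]
contact_force: [-0.3, 0.2, 0.2]
width: 0.0854
```

```bash
python3 - <<'E'
from h import *
for n,(a,b,c,d) in (('top',(130,150,290,270)),('side',(150,110,310,230))):
    p=eyes.get_image(n); im=cv2.cvtColor(p['color'],cv2.COLOR_RGB2BGR)[b:d,a:c]
    cv2.imwrite(f'pics/{n}1.png',cv2.resize(im,None,fx=4,fy=4,interpolation=cv2.INTER_CUBIC))
s=monitor.get_state();print(s['position'],s['contact_force'])
E
```

```text
[0.46630437 0.287582   0.03619898] [1.02728481 0.11555295 0.20054039]
```

View pics/side1.png

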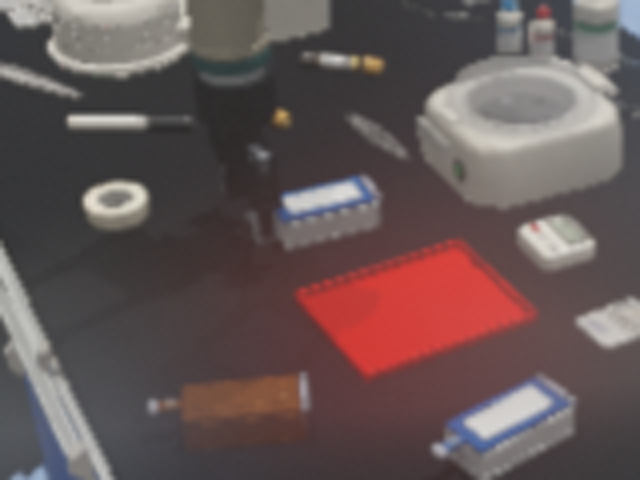

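View pics/top1.png

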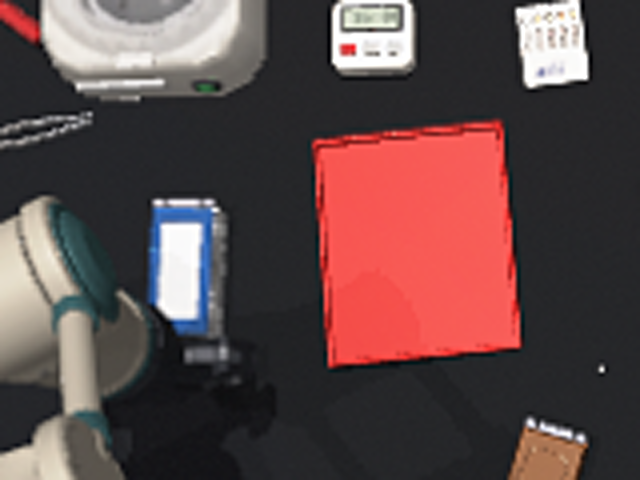

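The fingers straddle the tab in front of the left case, so I'll pinch.

Request:
send_rows(deltas=[{"dp": [0, -0.015, -0.01], "rotation": [0, 0, 0]}, {"dp": [0, -0.015, -0.01], "rotation": [0, 0, 0]}, {"dp": [0, -0.015, -0.01], "rotation": [0, 0, 0]}, {"dp": [0, -0.015, -0.01], "rotation": [0, 0, 0]}, {"dp": [0, -0.015, -0.01], "rotation": [0, 0, 0]}, {"dp": [0, -0.015, -0.01], "rotation": [0, 0, 0]}, {"dp": [0, -0.015, -0.01], "rotation": [0, 0, 0]}, {"dp": [0, -0.015, -0.01], "rotation": [0, 0, 0]}, {"dp": [0, -0.015, -0.01], "rotation": [0, 0, 0]}, {"dp": [0, -0.015, -0.01], "rotation": [0, 0, 0]}], fingers=1, grip_force=25)

```text
clock: 2.75
position: [0.4654, 0.2847, 0.0334]
ee_rot: [0.0, 0.01, 1.0, 0.0]
contact_force: [-2.0, 2.1, 5.6]
width: 0.0135
```

```bash
cat > arc.py <<'E'
import numpy as np,sys,json
yaw=np.radians(float(sys.argv[1])); 
for a,b,n in ((0,.9,10),(.9,1.6,9),(1.6,1.85,5)):
    rows=[]
    for t in np.linspace(a,b,n+1)[1:]:
        f=.126*(np.cos(a)-np.cos(t)); z=.126*(np.sin(t)-np.sin(a))
        rows.append({"dp":[round(v/.12,3) for v in (f*np.cos(yaw),f*np.sin(yaw),z)],"rotation":[0,0,0]})
    rows+=rows[-1:]
    print(json.dumps(rows))
E
python3 arc.py -1.2; echo; python3 arc.py 12.9;echo; python3 arc.py 12.2
```

```text
[{"dp": [0.004, -0.0, 0.094], "rotation": [0, 0, 0]}, {"dp": [0.017, -0.0, 0.188], "rotation": [0, 0, 0]}, {"dp": [0.038, -0.001, 0.28], "rotation": [0, 0, 0]}, {"dp": [0.067, -0.001, 0.37], "rotation": [0, 0, 0]}, {"dp": [0.105, -0.002, 0.457], "rotation": [0, 0, 0]}, {"dp": [0.149, -0.003, 0.54], "rotation": [0, 0, 0]}, {"dp": [0.202, -0.004, 0.619], "rotation": [0, 0, 0]}, {"dp": [0.261, -0.005, 0.692], "rotation": [0, 0, 0]}, {"dp": [0.326, -0.007, 0.761], "rotation": [0, 0, 0]}, {"dp": [0.397, -0.008, 0.822], "rotation": [0, 0, 0]}, {"dp": [0.397, -0.008, 0.822], "rotation": [0, 0, 0]}]
[{"dp": [0.066, -0.001, 0.048], "rotation": [0, 0, 0]}, {"dp": [0.135, -0.003, 0.091], "rotation": [0, 0, 0]}, {"dp": [0.208, -0.004, 0.129], "rotation": [0, 0, 0]}, {"dp": [0.283, -0.006, 0.16], "rotation": [0, 0, 0]}, {"dp": [0.361, -0.008, 0.186], "rotation": [0, 0, 0]}, {"dp": [0.44, -0.009, 0.206], "rotation": [0, 0, 0]}, {"dp": [0.52, -0.011, 0.219], "rotation": [0, 0, 0]}, {"dp": [0.602, -0.013, 0.226], "rotation": [0, 0, 0]}, {"dp": [0.683, -0.014, 0.227], "rotation": [0, 0, 0]}, {"dp": [
[... 2601 characters left out ...]
dp": [0.277, 0.06, 0.16], "rotation": [0, 0, 0]}, {"dp": [0.352, 0.076, 0.186], "rotation": [0, 0, 0]}, {"dp": [0.43, 0.093, 0.206], "rotation": [0, 0, 0]}, {"dp": [0.509, 0.11, 0.219], "rotation": [0, 0, 0]}, {"dp": [0.588, 0.127, 0.226], "rotation": [0, 0, 0]}, {"dp": [0.668, 0.144, 0.227], "rotation": [0, 0, 0]}, {"dp": [0.668, 0.144, 0.227], "rotation": [0, 0, 0]}]
[{"dp": [0.051, 0.011, -0.003], "rotation": [0, 0, 0]}, {"dp": [0.102, 0.022, -0.008], "rotation": [0, 0, 0]}, {"dp": [0.153, 0.033, -0.016], "rotation": [0, 0, 0]}, {"dp": [0.203, 0.044, -0.027], "rotation": [0, 0, 0]}, {"dp": [0.253, 0.055, -0.04], "rotation": [0, 0, 0]}, {"dp": [0.253, 0.055, -0.04], "rotation": [0, 0, 0]}]
```

Request:
send_rows(deltas=[{"dp": [0.004, 0, 0.09], "rotation": [0, 0, 0]}, {"dp": [0.017, 0, 0.188], "rotation": [0, 0, 0]}, {"dp": [0.017, 0, 0.188], "rotation": [0, 0, 0]}])

```text
clock: 3.0
position: [0.4677, 0.2845, 0.0567]
ee_rot: [0.0, 0.01, 1.0, 0.0]
contact_force: [-0.5, 1.7, 0.0]
width: 0.0134
```

```bash
python3 - <<'E'
from h import *
for n,(a,b,c,d) in (('top',(130,150,290,270)),('side',(190,120,270,180))):
    p=eyes.get_image(n); im=cv2.cvtColor(p['color'],cv2.COLOR_RGB2BGR)[b:d,a:c]
    cv2.imwrite(f'pics/{n}2.png',cv2.resize(im,(640,480),interpolation=cv2.INTER_CUBIC))
s=monitor.get_state();print(s['position'],s['contact_force'],s['width'])
E
```

```text
[0.46739804 0.28439338 0.05545306] [-0.13091819  1.89674159 -0.5689587 ] 0.013223495716995395
```

View pics/side2.png

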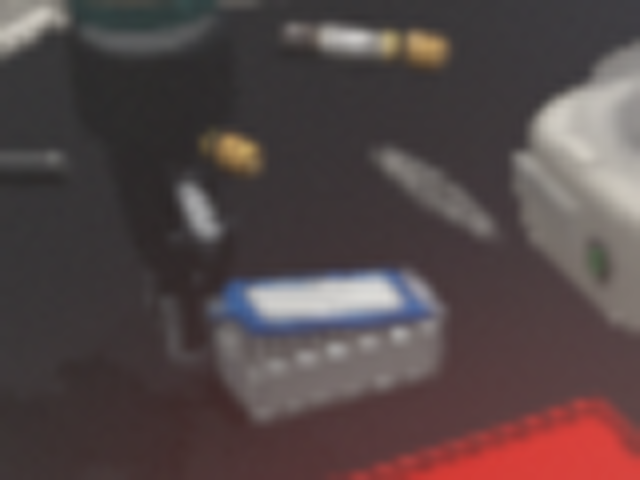

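The lid rises with the tab, so I'll continue the arc.

Request:
send_rows(deltas=[{"dp": [0.021, -0.001, 0.092], "rotation": [0, 0, 0]}, {"dp": [0.05, -0.001, 0.182], "rotation": [0, 0, 0]}, {"dp": [0.088, -0.002, 0.269], "rotation": [0, 0, 0]}, {"dp": [0.132, -0.003, 0.352], "rotation": [0, 0, 0]}, {"dp": [0.185, -0.004, 0.431], "rotation": [0, 0, 0]}, {"dp": [0.244, -0.005, 0.504], "rotation": [0, 0, 0]}, {"dp": [0.309, -0.007, 0.573], "rotation": [0, 0, 0]}, {"dp": [0.38, -0.008, 0.634], "rotation": [0, 0, 0]}])

```text
clock: 3.77
position: [0.5116, 0.2831, 0.1308]
ee_rot: [-0.002, 0.01, 1.0, -0.0]
contact_force: [-2.1, 1.5, 0.2]
width: 0.013
```

Request:
send_rows(deltas=[{"dp": [0.066, -0.001, 0.048], "rotation": [0, 0, 0]}, {"dp": [0.135, -0.003, 0.091], "rotation": [0, 0, 0]}, {"dp": [0.208, -0.004, 0.129], "rotation": [0, 0, 0]}, {"dp": [0.283, -0.006, 0.16], "rotation": [0, 0, 0]}, {"dp": [0.361, -0.008, 0.186], "rotation": [0, 0, 0]}, {"dp": [0.44, -0.009, 0.206], "rotation": [0, 0, 0]}, {"dp": [0.52, -0.011, 0.219], "rotation": [0, 0, 0]}, {"dp": [0.602, -0.013, 0.226], "rotation": [0, 0, 0]}, {"dp": [0.683, -0.014, 0.227], "rotation": [0, 0, 0]}])

```text
clock: 4.52
position: [0.5966, 0.282, 0.1598]
ee_rot: [0.001, 0.01, 1.0, 0.0]
contact_force: [-1.5, 1.3, 4.9]
width: 0.0134
```

Request:
send_rows(deltas=[{"dp": [0.052, -0.001, -0.003], "rotation": [0, 0, 0]}, {"dp": [0.105, -0.002, -0.008], "rotation": [0, 0, 0]}, {"dp": [0.156, -0.003, -0.016], "rotation": [0, 0, 0]}, {"dp": [0.208, -0.004, -0.027], "rotation": [0, 0, 0]}, {"dp": [0.259, -0.005, -0.04], "rotation": [0, 0, 0]}, {"dp": [0.259, -0.005, -0.04], "rotation": [0, 0, 0]}, {"dp": [0.259, -0.005, -0.04], "rotation": [0, 0, 0]}])

```text
clock: 5.1
position: [0.6287, 0.2813, 0.1549]
ee_rot: [0.002, 0.01, 1.0, 0.001]
contact_force: [1.3, 1.1, 4.9]
width: 0.0135
```

```bash
python3 - <<'E'
from h import *
for n,(a,b,c,d) in (('top',(130,150,290,270)),('side',(170,90,290,180))):
    p=eyes.get_image(n); im=cv2.cvtColor(p['color'],cv2.COLOR_RGB2BGR)[b:d,a:c]
    cv2.imwrite(f'pics/{n}3.png',cv2.resize(im,(640,480),interpolation=cv2.INTER_CUBIC))
s=monitor.get_state();print(s['position'],s['contact_force'],s['width'])
E
```

```text
[0.6281701  0.28135052 0.15502137] [1.96390418 2.18963581 5.01617201] 0.013396130525470232
```

View pics/side3.png

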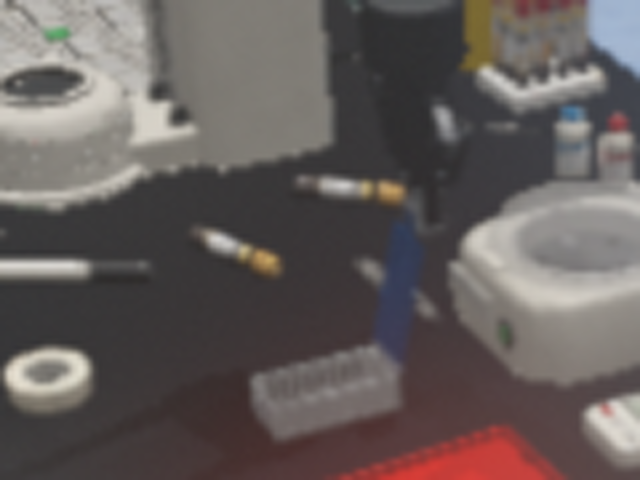

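View pics/top3.png

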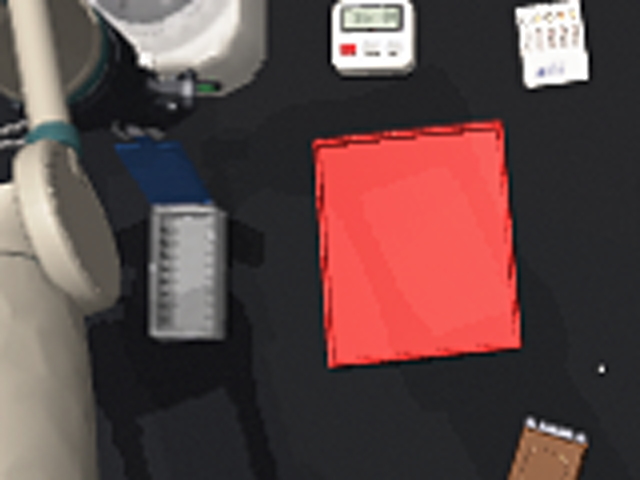

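```bash
python3 - <<'E'
from h import *
p=pickle.load(open('top0.pkl','rb'));W=cloud(p)
m=W[100:180,135:200].reshape(-1,3); m=m[m[:,2]>.02]
print(m.min(0),m.max(0))
for z in(.05,.08,.1,.12,.14): print(z,m[m[:,2]>z].min(0) if (m[:,2]>z).any() else None)
E
```

```text
[ 0.33864131 -0.07071912  0.02002328] [0.93316297 0.3921244  1.23575206]
0.05 [ 0.33864131 -0.07071912  0.05002396]
0.08 [ 0.33864131 -0.07071912  0.08001377]
0.1 [ 0.33864131 -0.07071912  0.10001051]
0.12 [ 0.33864131 -0.07071912  1.23575206]
0.14 [ 0.33864131 -0.07071912  1.23575206]
```

Request:
send_rows(deltas=[{"dp": [0, 0, 0], "rotation": [0, 0, 0]}, {"dp": [0, 0, 0], "rotation": [0, 0, 0]}, {"dp": [0, 0, 0], "rotation": [0, 0, 0]}, {"dp": [0, 0, 0], "rotation": [0, 0, 0]}, {"dp": [0, 0, 0], "rotation": [0, 0, 0]}, {"dp": [0, 0, 0], "rotation": [0, 0, 0]}], fingers=-0.1)

```text
clock: 5.7
position: [0.6258, 0.2809, 0.1538]
ee_rot: [-0.0, 0.01, 1.0, -0.0]
contact_force: [0.6, -0.2, -0.6]
width: 0.0469
```

```bash
python3 - <<'E'
from h import *
for n,(a,b,c,d) in (('side',(170,90,290,180)),):
    p=eyes.get_image(n); im=cv2.cvtColor(p['color'],cv2.COLOR_RGB2BGR)[b:d,a:c]
    cv2.imwrite(f'pics/{n}4.png',cv2.resize(im,(640,480),interpolation=cv2.INTER_CUBIC))
s=monitor.get_state();print(s['position'],s['contact_force'],s['width'])
E
```

```text
[0.62581399 0.28098527 0.15398437] [ 0.02474653  0.3761005  -1.08788497] 0.04677541525583487
```

View pics/side4.png

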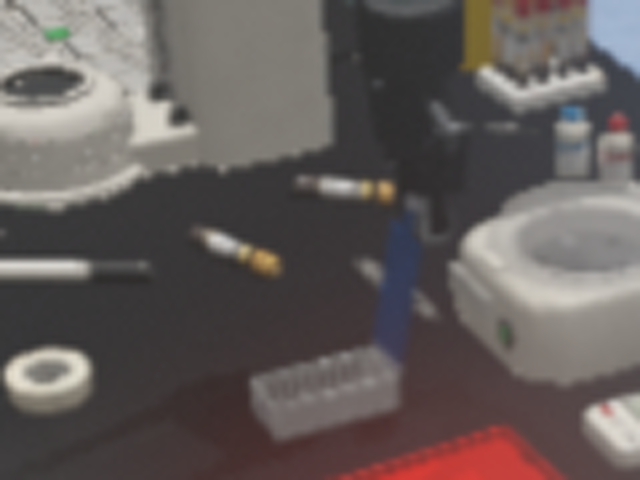

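The lid stays put after release, so this is probably the stiff one. I'll rise clear and verify.

Request:
send_rows(deltas=[{"dp": [0, 0, 0.25], "rotation": [0, 0, 0]}, {"dp": [0, 0, 0.5], "rotation": [0, 0, 0]}, {"dp": [0, 0, 0.7], "rotation": [0, 0, 0]}, {"dp": [0, -0.3, 0.7], "rotation": [0, 0, 0]}, {"dp": [0, -0.6, 0.7], "rotation": [0, 0, 0]}, {"dp": [-0.3, -1, 0.7], "rotation": [0, 0, 0]}, {"dp": [-0.6, -1, 0.7], "rotation": [0, 0, 0]}, {"dp": [-0.6, -1, 0.7], "rotation": [0, 0, 0]}])

```text
clock: 6.42
position: [0.5466, 0.1581, 0.2371]
ee_rot: [-0.005, 0.011, 1.0, -0.001]
contact_force: [-0.4, -0.5, -0.7]
width: 0.0467
```

```bash
cat > ang.py <<'E'
from h import *
import sys
# lid angle from depth: blue points near case
cases={'L':(.5395,.2845,-1.2),'M':(.550,-.1085,12.9),'R':(.535,-.285,12.2)}
def ang(k,tag):
    x,y,yw=cases[k];c,s=np.cos(np.radians(yw)),np.sin(np.radians(yw))
    for n in('side','top'):
        p=eyes.get_image(n);W=cloud(p);hsv=cv2.cvtColor(p['color'],cv2.COLOR_RGB2HSV)
        b=(hsv[...,0]>100)&(hsv[...,0]<130)&(hsv[...,1]>90)&(hsv[...,2]>25)
        l=(W[...,:2]-[x,y])@np.array([[c,-s],[s,c]])
        m=(W[...,2]>.036)&(W[...,2]<.17)&(np.abs(l[...,1])<.03)&(l[...,0]>.02)&(l[...,0]<.2)&(b if n=='side' else True)
        q=np.c_[l[m][:,0]-.052,W[m][:,2]-.031]; q=q[np.hypot(*q.T)>.04] if len(q) else q
        print(n,k,len(q),'angle', np.round(np.pi-np.percentile(np.arctan2(q[:,1],q[:,0]),[15,50,85]),3) if len(q) else None)
        P=proj(p,[(x+.03*c,y+.03*s,.05)])[0].astype(int); h=40
        a0=max(P[1]-45,0);c0=max(P[0]-60,0)
        im=cv2.cvtColor(p['color'],cv2.COLOR_RGB2BGR)[a0:a0+90,c0:c0+120]
        cv2.imwrite(f'pics/{n}_{tag}.png',cv2.resize(im,(640,480),interpolation=cv2.INTER_CUBIC))
        print('crop',c0,a0)
if __name__=='__main__': ang(sys.argv[1],sys.argv[2])
E
python3 ang.py L L1
```

```text
side L 34 angle [1.762 1.747 1.73 ]
crop 176 108
top L 23 angle [1.761 1.753 1.741]
crop 113 161
```

View pics/side_L1.png

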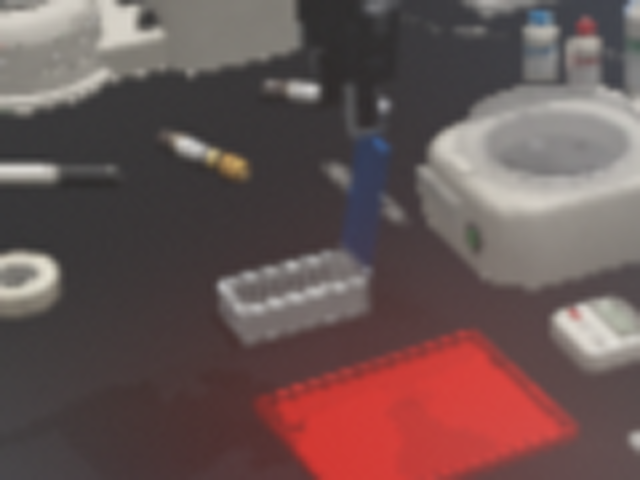

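View pics/top_L1.png

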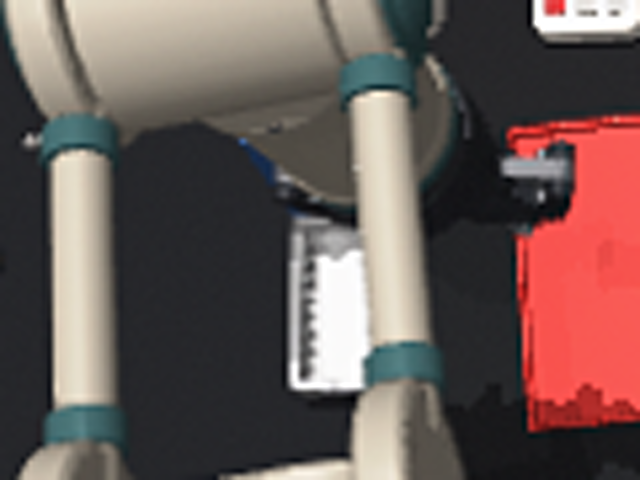

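The left lid stays at about 1.76 rad, so it looks stiff. Next is the middle case.

Request:
send_rows(deltas=[{"dp": [-0.25, -0.33, -0.1], "rotation": [0, 0, 0.2]}, {"dp": [-0.5, -0.66, -0.2], "rotation": [0, 0, 0.4]}, {"dp": [-0.6, -1, -0.3], "rotation": [0, 0, 0.49]}, {"dp": [-0.6, -1, -0.3], "rotation": [0, 0, 0.49]}, {"dp": [-0.6, -1, -0.3], "rotation": [0, 0, 0.49]}], fingers=-1)

```text
clock: 6.93
position: [0.4808, 0.0386, 0.2014]
ee_rot: [-0.001, -0.111, 0.994, -0.001]
contact_force: [-0.2, 0.2, -0.7]
width: 0.0856
```

Request:
send_rows(deltas=[{"dp": [0, -0.33, -0.2], "rotation": [0, 0, 0]}, {"dp": [0, -0.66, -0.4], "rotation": [0, 0, 0]}, {"dp": [0, -1, -0.6], "rotation": [0, 0, 0]}, {"dp": [0, -1, -0.6], "rotation": [0, 0, 0]}, {"dp": [0, -1, -0.6], "rotation": [0, 0, 0]}])

```text
clock: 7.35
position: [0.4834, -0.0811, 0.1285]
ee_rot: [-0.001, -0.111, 0.994, 0.0]
contact_force: [0.8, 0.2, 0.5]
width: 0.0856
```

Request:
send_rows(deltas=[{"dp": [0, -0.33, 0], "rotation": [0, 0, 0]}, {"dp": [0, -0.35, 0], "rotation": [0, 0, 0]}, {"dp": [0, -0.35, 0], "rotation": [0, 0, 0]}, {"dp": [0, -0.35, 0], "rotation": [0, 0, 0]}, {"dp": [0, -0.35, 0], "rotation": [0, 0, 0]}])

```text
clock: 7.77
position: [0.4827, -0.1196, 0.1306]
ee_rot: [0.0, -0.113, 0.994, 0.0]
contact_force: [-0.8, -0.2, -1.1]
width: 0.0851
```

Request:
send_rows(deltas=[{"dp": [-0.042, -0.05, -0.35], "rotation": [0, 0, 0]}, {"dp": [-0.042, -0.05, -0.65], "rotation": [0, 0, 0]}, {"dp": [-0.042, -0.05, -0.8], "rotation": [0, 0, 0]}, {"dp": [-0.042, -0.05, -0.81], "rotation": [0, 0, 0]}, {"dp": [-0.042, -0.05, -0.81], "rotation": [0, 0, 0]}, {"dp": [-0.042, -0.05, -0.81], "rotation": [0, 0, 0]}])

```text
clock: 8.27
position: [0.4782, -0.1266, 0.0342]
ee_rot: [0.001, -0.113, 0.994, -0.0]
contact_force: [0.6, -0.2, -0.3]
width: 0.0851
```

```bash
python3 ang.py M M0 ; python3 -c "
from h import *
s=monitor.get_state();print(s['position'],s['contact_force'])"
```

```text
side M 0 angle None
crop 223 159
top M 0 angle None
crop 240 154
[ 0.47852242 -0.12703244  0.03468636] [ 0.15422253 -0.30427206 -0.27113532]
```

View pics/side_M0.png

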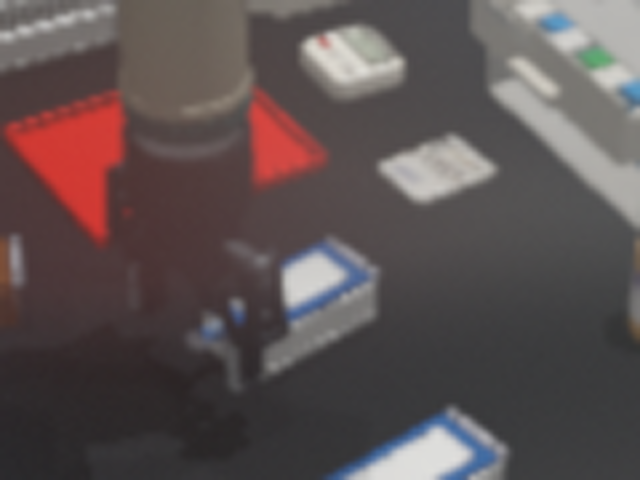

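View pics/top_M0.png

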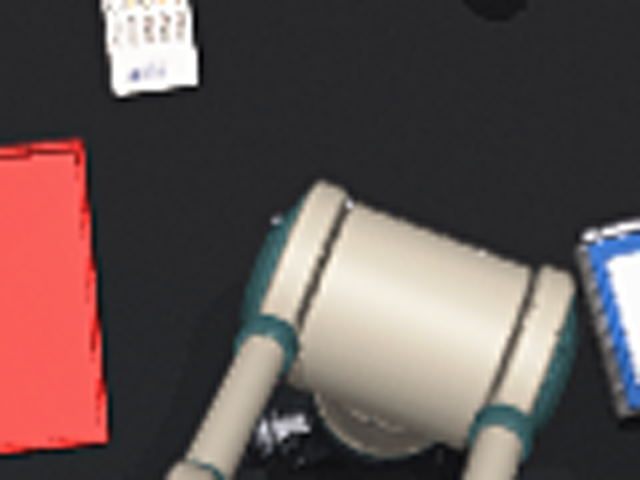

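Request:
send_rows(deltas=[{"dp": [0, 0.01, -0.01], "rotation": [0, 0, 0]}, {"dp": [0, 0.01, -0.01], "rotation": [0, 0, 0]}, {"dp": [0, 0.01, -0.01], "rotation": [0, 0, 0]}, {"dp": [0, 0.01, -0.01], "rotation": [0, 0, 0]}, {"dp": [0, 0.01, -0.01], "rotation": [0, 0, 0]}, {"dp": [0, 0.01, -0.01], "rotation": [0, 0, 0]}, {"dp": [0, 0.01, -0.01], "rotation": [0, 0, 0]}, {"dp": [0, 0.01, -0.01], "rotation": [0, 0, 0]}, {"dp": [0, 0.01, -0.01], "rotation": [0, 0, 0]}, {"dp": [0, 0.01, -0.01], "rotation": [0, 0, 0]}], fingers=1, grip_force=25)

```text
clock: 9.2
position: [0.4769, -0.1257, 0.0319]
ee_rot: [0.0, -0.112, 0.994, 0.0]
contact_force: [-0.2, 0.4, 2.3]
width: 0.0132
```

Request:
send_rows(deltas=[{"dp": [0.004, 0.001, 0.094], "rotation": [0, 0, 0]}, {"dp": [0.017, 0.004, 0.188], "rotation": [0, 0, 0]}, {"dp": [0.037, 0.008, 0.28], "rotation": [0, 0, 0]}, {"dp": [0.066, 0.015, 0.37], "rotation": [0, 0, 0]}, {"dp": [0.102, 0.023, 0.457], "rotation": [0, 0, 0]}, {"dp": [0.146, 0.033, 0.54], "rotation": [0, 0, 0]}, {"dp": [0.196, 0.045, 0.619], "rotation": [0, 0, 0]}, {"dp": [0.254, 0.058, 0.692], "rotation": [0, 0, 0]}, {"dp": [0.318, 0.073, 0.761], "rotation": [0, 0, 0]}, {"dp": [0.387, 0.089, 0.822], "rotation": [0, 0, 0]}])

```text
clock: 10.03
position: [0.5229, -0.115, 0.1306]
ee_rot: [-0.001, -0.112, 0.994, 0.0]
contact_force: [-0.5, -0.8, -1.1]
width: 0.0133
```

```bash
python3 ang.py M M1
```

```text
side M 0 angle None
crop 223 159
top M 0 angle None
crop 240 154
```

View pics/side_M1.png

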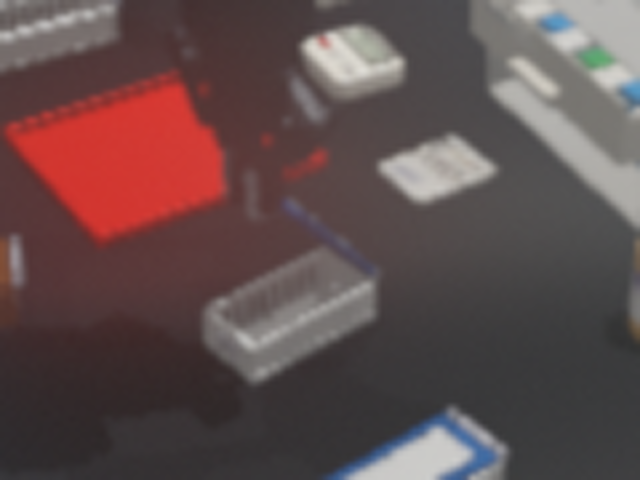

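The middle lid is half open and the case hasn't moved. I'll continue.

Request:
send_rows(deltas=[{"dp": [0.064, 0.015, 0.048], "rotation": [0, 0, 0]}, {"dp": [0.132, 0.03, 0.091], "rotation": [0, 0, 0]}, {"dp": [0.203, 0.046, 0.129], "rotation": [0, 0, 0]}, {"dp": [0.276, 0.063, 0.16], "rotation": [0, 0, 0]}, {"dp": [0.351, 0.081, 0.186], "rotation": [0, 0, 0]}, {"dp": [0.429, 0.098, 0.206], "rotation": [0, 0, 0]}, {"dp": [0.507, 0.116, 0.219], "rotation": [0, 0, 0]}, {"dp": [0.587, 0.134, 0.226], "rotation": [0, 0, 0]}, {"dp": [0.666, 0.153, 0.227], "rotation": [0, 0, 0]}])

```text
clock: 10.88
position: [0.6047, -0.0966, 0.158]
ee_rot: [0.0, -0.112, 0.994, -0.0]
contact_force: [-0.8, -1.2, 2.3]
width: 0.0133
```

Request:
send_rows(deltas=[{"dp": [0.051, 0.012, -0.003], "rotation": [0, 0, 0]}, {"dp": [0.102, 0.023, -0.008], "rotation": [0, 0, 0]}, {"dp": [0.153, 0.035, -0.016], "rotation": [0, 0, 0]}, {"dp": [0.203, 0.046, -0.027], "rotation": [0, 0, 0]}, {"dp": [0.252, 0.058, -0.04], "rotation": [0, 0, 0]}, {"dp": [0.252, 0.058, -0.04], "rotation": [0, 0, 0]}, {"dp": [0.252, 0.058, -0.04], "rotation": [0, 0, 0]}])

```text
clock: 11.47
position: [0.6342, -0.0898, 0.1531]
ee_rot: [0.0, -0.112, 0.994, -0.0]
contact_force: [0.5, -1.6, 4.7]
width: 0.0133
```

Request:
send_rows(deltas=[{"dp": [0, 0, 0], "rotation": [0, 0, 0]}, {"dp": [0, 0, 0], "rotation": [0, 0, 0]}, {"dp": [0, 0, 0], "rotation": [0, 0, 0]}, {"dp": [0, 0, 0], "rotation": [0, 0, 0]}, {"dp": [0, 0, 0], "rotation": [0, 0, 0]}, {"dp": [0, 0, 0], "rotation": [0, 0, 0]}], fingers=-0.1)

```text
clock: 11.97
position: [0.6332, -0.0896, 0.1527]
ee_rot: [-0.0, -0.112, 0.994, 0.0]
contact_force: [0.6, 0.6, 0.4]
width: 0.0469
```

```bash
python3 ang.py M M2
```

```text
side M 0 angle None
crop 223 159
top M 154 angle [2.169 2.139 2.087]
crop 240 154
```

View pics/side_M2.png

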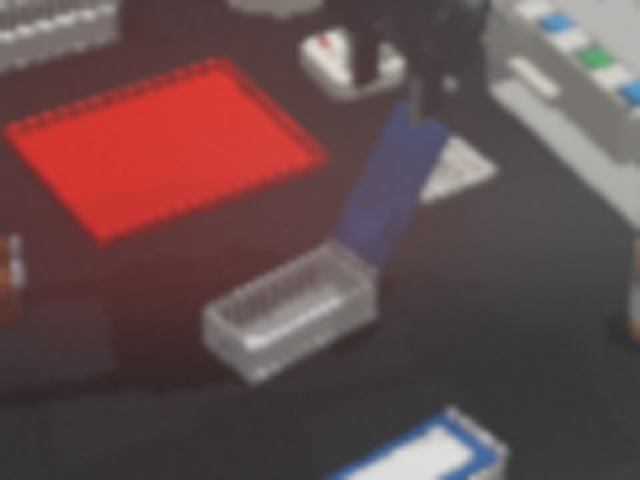

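The middle lid dropped to its stop, so it's free. Now the right case.

Request:
send_rows(deltas=[{"dp": [0, 0, 0.3], "rotation": [0, 0, 0]}, {"dp": [0, 0, 0.6], "rotation": [0, 0, 0]}, {"dp": [-0.2, -0.2, 0.7], "rotation": [0, 0, -0.02]}, {"dp": [-0.45, -0.45, 0.7], "rotation": [0, 0, -0.02]}, {"dp": [-0.7, -0.75, 0.7], "rotation": [0, 0, -0.02]}, {"dp": [-0.7, -0.88, 0.7], "rotation": [0, 0, -0.02]}, {"dp": [-0.7, -0.88, 0.7], "rotation": [0, 0, -0.02]}], fingers=-1)

```text
clock: 12.65
position: [0.5479, -0.1991, 0.2375]
ee_rot: [-0.0, -0.105, 0.994, -0.001]
contact_force: [0.4, 0.8, -0.4]
width: 0.0854
```

Request:
send_rows(deltas=[{"dp": [-0.25, -0.25, -0.2], "rotation": [0, 0, 0]}, {"dp": [-0.5, -0.5, -0.4], "rotation": [0, 0, 0]}, {"dp": [-0.72, -0.88, -0.7], "rotation": [0, 0, 0]}, {"dp": [-0.72, -0.88, -0.8], "rotation": [0, 0, 0]}, {"dp": [-0.72, -0.88, -0.8], "rotation": [0, 0, 0]}, {"dp": [-0.72, -0.88, -0.8], "rotation": [0, 0, 0]}])

```text
clock: 13.15
position: [0.4618, -0.3007, 0.139]
ee_rot: [-0.001, -0.106, 0.994, 0.002]
contact_force: [-0.0, 0.7, 0.0]
width: 0.0851
```

```bash
python3 -c "
from h import *
for i in range(3):
  s=monitor.get_state();print(s['position'],s['ee_rot'])"
```

```text
[ 0.46177183 -0.30069307  0.13895132] [-0.00135949 -0.10600068  0.99436323  0.00194119]
[ 0.46177183 -0.30069307  0.13895132] [-0.00135949 -0.10600068  0.99436323  0.00194119]
[ 0.46177183 -0.30069307  0.13895132] [-0.00135949 -0.10600068  0.99436323  0.00194119]
```

Request:
send_rows(deltas=[{"dp": [0, 0, -0.35], "rotation": [0, 0, 0]}, {"dp": [0, 0, -0.65], "rotation": [0, 0, 0]}, {"dp": [0, 0, -0.86], "rotation": [0, 0, 0]}, {"dp": [0, 0, -0.88], "rotation": [0, 0, 0]}, {"dp": [0, 0, -0.88], "rotation": [0, 0, 0]}, {"dp": [0, 0, -0.88], "rotation": [0, 0, 0]}])

```text
clock: 13.65
position: [0.4652, -0.3012, 0.037]
ee_rot: [0.001, -0.108, 0.994, -0.001]
contact_force: [0.1, -0.5, -0.5]
width: 0.0853
```

```bash
python3 ang.py R R0 ; python3 ang.py M M3; python3 -c "
from h import *
s=monitor.get_state();print(s['position'],s['contact_force'])"
```

```text
side R 0 angle None
crop 246 193
top R 0 angle None
crop 299 157
side M 3 angle [2.194 2.193 2.184]
crop 223 159
top M 318 angle [2.185 2.16  2.124]
crop 240 154
[ 0.46445307 -0.30160841  0.03728196] [0.61237057 0.30489307 0.88004996]
```

View pics/side_R0.png

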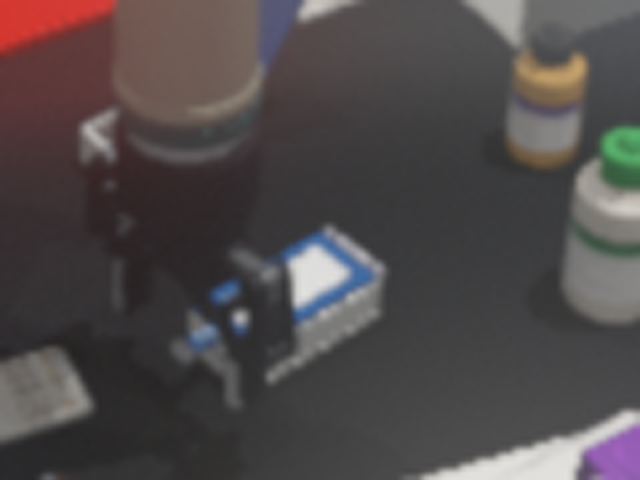

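Request:
send_rows(deltas=[{"dp": [-0.012, 0.005, -0.035], "rotation": [0, 0, 0]}, {"dp": [-0.012, 0.005, -0.035], "rotation": [0, 0, 0]}, {"dp": [-0.012, 0.005, -0.035], "rotation": [0, 0, 0]}, {"dp": [-0.012, 0.005, -0.035], "rotation": [0, 0, 0]}, {"dp": [-0.012, 0.005, -0.035], "rotation": [0, 0, 0]}, {"dp": [-0.012, 0.005, -0.035], "rotation": [0, 0, 0]}, {"dp": [-0.012, 0.005, -0.035], "rotation": [0, 0, 0]}, {"dp": [-0.012, 0.005, -0.035], "rotation": [0, 0, 0]}, {"dp": [-0.012, 0.005, -0.035], "rotation": [0, 0, 0]}, {"dp": [-0.012, 0.005, -0.035], "rotation": [0, 0, 0]}], fingers=1)

```text
clock: 14.68
position: [0.4616, -0.3003, 0.0311]
ee_rot: [-0.0, -0.107, 0.994, 0.0]
contact_force: [0.3, 0.1, 0.4]
width: 0.0136
```

Request:
send_rows(deltas=[{"dp": [0.004, 0.001, 0.094], "rotation": [0, 0, 0]}, {"dp": [0.017, 0.004, 0.188], "rotation": [0, 0, 0]}, {"dp": [0.037, 0.008, 0.28], "rotation": [0, 0, 0]}, {"dp": [0.066, 0.014, 0.37], "rotation": [0, 0, 0]}, {"dp": [0.102, 0.022, 0.457], "rotation": [0, 0, 0]}, {"dp": [0.146, 0.032, 0.54], "rotation": [0, 0, 0]}, {"dp": [0.197, 0.043, 0.619], "rotation": [0, 0, 0]}, {"dp": [0.255, 0.055, 0.692], "rotation": [0, 0, 0]}, {"dp": [0.319, 0.069, 0.761], "rotation": [0, 0, 0]}, {"dp": [0.388, 0.084, 0.822], "rotation": [0, 0, 0]}])

```text
clock: 15.52
position: [0.5086, -0.2903, 0.1304]
ee_rot: [-0.0, -0.107, 0.994, -0.0]
contact_force: [-1.0, -1.2, -1.4]
width: 0.0132
```

```bash
python3 ang.py R R1
```

```text
side R 1 angle [0.869 0.869 0.869]
crop 246 193
top R 12 angle [1.021 0.99  0.968]
crop 299 157
```

View pics/side_R1.png

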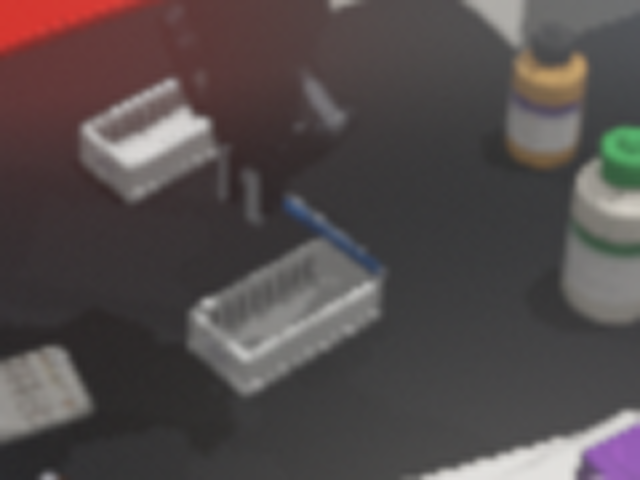

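Request:
send_rows(deltas=[{"dp": [0.064, 0.014, 0.048], "rotation": [0, 0, 0]}, {"dp": [0.132, 0.029, 0.091], "rotation": [0, 0, 0]}, {"dp": [0.203, 0.044, 0.129], "rotation": [0, 0, 0]}, {"dp": [0.277, 0.06, 0.16], "rotation": [0, 0, 0]}, {"dp": [0.352, 0.076, 0.186], "rotation": [0, 0, 0]}, {"dp": [0.43, 0.093, 0.206], "rotation": [0, 0, 0]}, {"dp": [0.509, 0.11, 0.219], "rotation": [0, 0, 0]}, {"dp": [0.588, 0.127, 0.226], "rotation": [0, 0, 0]}, {"dp": [0.668, 0.144, 0.227], "rotation": [0, 0, 0]}])

```text
clock: 16.37
position: [0.5897, -0.2729, 0.1574]
ee_rot: [0.0, -0.107, 0.994, -0.0]
contact_force: [-0.7, -0.9, 1.4]
width: 0.0132
```

Request:
send_rows(deltas=[{"dp": [0.051, 0.011, -0.003], "rotation": [0, 0, 0]}, {"dp": [0.102, 0.022, -0.008], "rotation": [0, 0, 0]}, {"dp": [0.153, 0.033, -0.016], "rotation": [0, 0, 0]}, {"dp": [0.203, 0.044, -0.027], "rotation": [0, 0, 0]}, {"dp": [0.253, 0.055, -0.04], "rotation": [0, 0, 0]}, {"dp": [0.253, 0.055, -0.04], "rotation": [0, 0, 0]}, {"dp": [0.253, 0.055, -0.04], "rotation": [0, 0, 0]}])

```text
clock: 16.95
position: [0.6195, -0.2664, 0.1524]
ee_rot: [0.001, -0.108, 0.994, -0.0]
contact_force: [1.5, -1.9, 4.8]
width: 0.0134
```

Request:
send_rows(deltas=[{"dp": [0, 0, 0], "rotation": [0, 0, 0]}, {"dp": [0, 0, 0], "rotation": [0, 0, 0]}, {"dp": [0, 0, 0], "rotation": [0, 0, 0]}, {"dp": [0, 0, 0], "rotation": [0, 0, 0]}, {"dp": [0, 0, 0], "rotation": [0, 0, 0]}, {"dp": [0, 0, 0], "rotation": [0, 0, 0]}], fingers=-0.1)

```text
clock: 17.45
position: [0.6185, -0.2661, 0.1519]
ee_rot: [-0.0, -0.107, 0.994, 0.0]
contact_force: [-0.3, -0.5, 1.0]
width: 0.0472
```

Request:
send_rows(deltas=[{"dp": [0, 0, 0.3], "rotation": [0, 0, 0]}, {"dp": [0, 0, 0.6], "rotation": [0, 0, 0]}, {"dp": [0, 0, 0.8], "rotation": [0, 0, 0]}, {"dp": [0, 0, 0.8], "rotation": [0, 0, 0]}])

```text
clock: 17.78
position: [0.6213, -0.2677, 0.2551]
ee_rot: [0.005, -0.107, 0.994, -0.003]
contact_force: [0.5, -0.5, 0.9]
width: 0.0471
```

```bash
for k in R M L; do python3 ang.py $k ${k}5; done; python3 - <<'E'
from h import *
for n in('side','top'):
    p=eyes.get_image(n); save(p,n+'5'); pickle.dump(p,open(n+'5.pkl','wb'))
E
```

```text
side R 273 angle [2.178 2.148 2.11 ]
crop 246 193
top R 236 angle [2.185 2.16  2.134]
crop 299 157
side M 2 angle [2.176 2.158 2.14 ]
crop 223 159
top M 318 angle [2.184 2.16  2.129]
crop 240 154
side L 37 angle [1.776 1.756 1.74 ]
crop 176 108
top L 695 angle [2.845 2.713 1.762]
crop 113 161
```

View pics/side5.png

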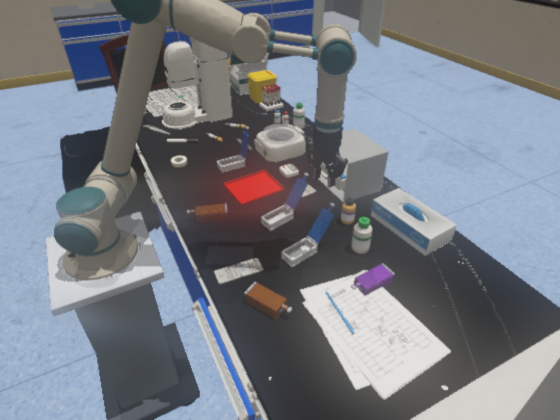

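View pics/top5.png

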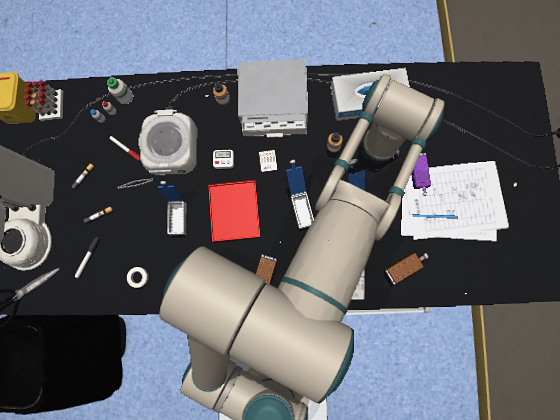

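The right and middle lids are free on their stops, and the left is stiff. All three stand open, so I'll go back over to the left pin.

Request:
send_rows(deltas=[{"dp": [0, 0.33, 0], "rotation": [0, 0, -0.2]}, {"dp": [0, 0.66, 0], "rotation": [0, 0, -0.4]}, {"dp": [0, 1, 0], "rotation": [0, 0, -0.47]}, {"dp": [0, 1, 0], "rotation": [0, 0, -0.47]}])

```text
clock: 18.52
position: [0.6179, -0.1388, 0.2476]
ee_rot: [-0.001, 0.008, 1.0, 0.003]
contact_force: [0.4, 0.1, 0.9]
width: 0.0472
```

Request:
send_rows(deltas=[{"dp": [0, 0.33, 0], "rotation": [0, 0, 0]}, {"dp": [0, 0.66, 0], "rotation": [0, 0, 0]}, {"dp": [0, 1, 0], "rotation": [0, 0, 0]}])

```text
clock: 18.77
position: [0.6184, -0.0254, 0.2474]
ee_rot: [-0.001, 0.01, 1.0, 0.0]
contact_force: [-0.3, 0.4, -0.0]
width: 0.047
```

Request:
send_rows(deltas=[{"dp": [0, 0.33, 0], "rotation": [0, 0, 0]}, {"dp": [0, 0.66, 0], "rotation": [0, 0, 0]}, {"dp": [0, 1, 0], "rotation": [0, 0, 0]}])

```text
clock: 19.02
position: [0.6183, 0.0952, 0.2476]
ee_rot: [-0.0, 0.01, 1.0, -0.0]
contact_force: [-0.3, 0.3, 0.5]
width: 0.0467
```

Request:
send_rows(deltas=[{"dp": [0, 0.33, 0], "rotation": [0, 0, 0]}, {"dp": [0, 0.66, 0], "rotation": [0, 0, 0]}, {"dp": [0, 1, 0], "rotation": [0, 0, 0]}, {"dp": [0, 1, 0], "rotation": [0, 0, 0]}, {"dp": [0, 1, 0], "rotation": [0, 0, 0]}])

```text
clock: 19.43
position: [0.6182, 0.2159, 0.2471]
ee_rot: [-0.001, 0.008, 1.0, -0.0]
contact_force: [0.9, -0.5, -0.9]
width: 0.0468
```

Request:
send_rows(deltas=[{"dp": [0.04, 0.3, 0], "rotation": [0, 0, 0]}, {"dp": [0.04, 0.54, 0], "rotation": [0, 0, 0]}, {"dp": [0.04, 0.54, 0], "rotation": [0, 0, 0]}, {"dp": [0.04, 0.54, -0.1], "rotation": [0, 0, 0]}, {"dp": [0.04, 0.54, -0.3], "rotation": [0, 0, 0]}, {"dp": [0.04, 0.54, -0.3], "rotation": [0, 0, 0]}])

```text
clock: 19.93
position: [0.6214, 0.2759, 0.2075]
ee_rot: [-0.004, 0.01, 1.0, -0.002]
contact_force: [-0.4, 0.8, -2.1]
width: 0.0467
```

```bash
python3 ang.py L L6;  python3 -c "
from h import *
s=monitor.get_state();print(s['position'],s['contact_force'])
p=eyes.get_image('side');print(proj(p,[(.620,.2832,.1537),(.626,.281,.154),s['position']]))"
```

```text
side L 44 angle [1.775 1.754 1.736]
crop 176 108
top L 588 angle [2.814 2.697 1.757]
crop 113 161
[0.62320845 0.27666653 0.21114195] [-0.48560682 -0.48417171  0.42145092]
[[246.97532836 127.52322418]
 [248.60618406 127.35436037]
 [247.65268254 114.30184678]]
```

View pics/side_L6.png

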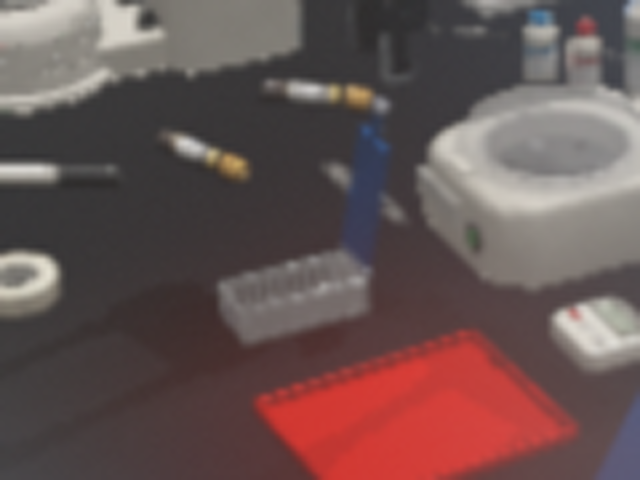

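Request:
send_rows(deltas=[{"dp": [0, 0.045, 0], "rotation": [0, 0, 0]}, {"dp": [0, 0.045, -0.2], "rotation": [0, 0, 0]}, {"dp": [0, 0.045, -0.4], "rotation": [0, 0, 0]}, {"dp": [0, 0.045, -0.46], "rotation": [0, 0, 0]}, {"dp": [0, 0.045, -0.46], "rotation": [0, 0, 0]}, {"dp": [0, 0.045, -0.46], "rotation": [0, 0, 0]}])

```text
clock: 20.58
position: [0.6241, 0.284, 0.1579]
ee_rot: [0.001, 0.01, 1.0, 0.0]
contact_force: [-0.3, 1.0, 1.0]
width: 0.0475
```

```bash
python3 ang.py L L7;  python3 -c "
from h import *
s=monitor.get_state();print(s['position'],s['contact_force'],s['width'])"
```

```text
side L 21 angle [1.768 1.747 1.729]
crop 176 108
top L 658 angle [2.815 2.703 1.757]
crop 113 161
[0.62470243 0.28429345 0.15894087] [-0.62863059  0.73567045  0.50306537] 0.04717932363492302
```

View pics/side_L7.png

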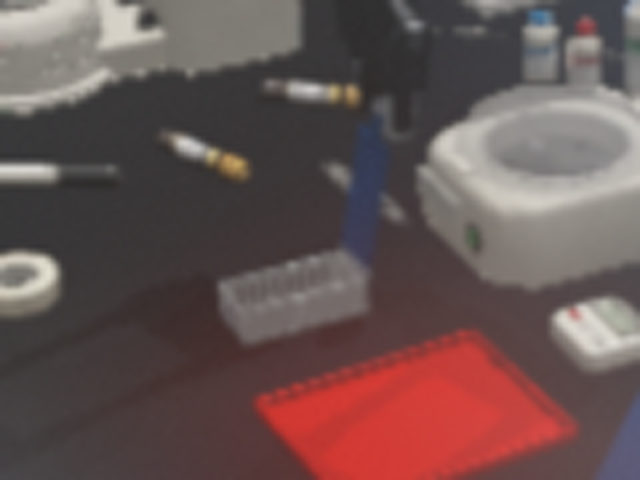

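View pics/top_L7.png

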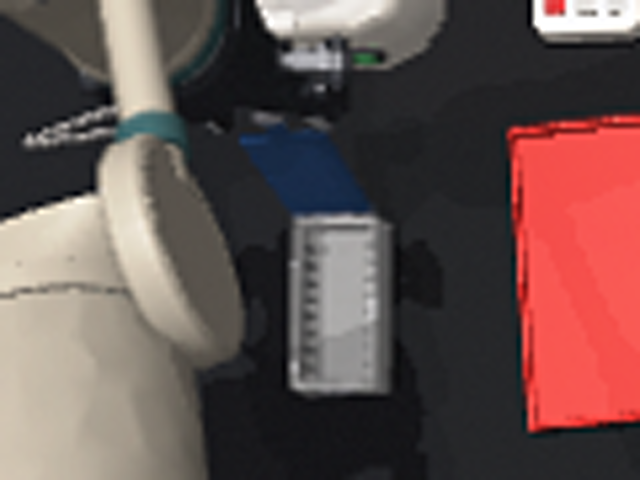

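Request:
send_rows(deltas=[{"dp": [0, -0.015, -0.04], "rotation": [0, 0, 0]}, {"dp": [0, -0.015, -0.04], "rotation": [0, 0, 0]}, {"dp": [0, -0.015, -0.04], "rotation": [0, 0, 0]}, {"dp": [0, -0.015, -0.04], "rotation": [0, 0, 0]}, {"dp": [0, -0.015, -0.04], "rotation": [0, 0, 0]}, {"dp": [0, -0.015, -0.04], "rotation": [0, 0, 0]}, {"dp": [0, -0.015, -0.04], "rotation": [0, 0, 0]}], fingers=1, grip_force=25)

```text
clock: 21.27
position: [0.6237, 0.2825, 0.1526]
ee_rot: [0.0, 0.01, 1.0, 0.0]
contact_force: [-0.6, 1.4, 2.0]
width: 0.0133
```

```bash
python3 ang.py L L8;  python3 -c "
from h import *
s=monitor.get_state();print(s['position'],s['contact_force'],s['width'])"
python3 - <<'E'
import numpy as np,json
yaw=np.radians(-1.2)
# hinge from pin: assume angle 1.81 now
for a,b,n in ((1.81,1.0,9),(1.0,.3,8),(.3,0.02,4)):
    rows=[]
    for t in np.linspace(a,b,n+1)[1:]:
        f=.126*(np.cos(a)-np.cos(t)); z=.126*(np.sin(t)-np.sin(a))
        rows.append({"dp":[round(v/.12,3) for v in (f*np.cos(yaw),f*np.sin(yaw),z)],"rotation":[0,0,0]})
    print(json.dumps(rows))
E
```

```text
side L 14 angle [1.765 1.745 1.737]
crop 176 108
top L 666 angle [2.826 2.709 1.758]
crop 113 161
[0.62381754 0.2824051  0.15262685] [-0.02439904  0.46462345  2.55001919] 0.013526912364270869
[{"dp": [-0.093, 0.002, 0.018], "rotation": [0, 0, 0]}, {"dp": [-0.187, 0.004, 0.028], "rotation": [0, 0, 0]}, {"dp": [-0.281, 0.006, 0.029], "rotation": [0, 0, 0]}, {"dp": [-0.375, 0.008, 0.022], "rotation": [0, 0, 0]}, {"dp": [-0.468, 0.01, 0.007], "rotation": [0, 0, 0]}, {"dp": [-0.56, 0.012, -0.017], "rotation": [0, 0, 0]}, {"dp": [-0.649, 0.014, -0.049], "rotation": [0, 0, 0]}, {"dp": [-0.734, 0.015, -0.089], "rotation": [0, 0, 0]}, {"dp": [-0.816, 0.017, -0.137], "rotation": [0, 0, 0]}]
[{"dp": [-0.075, 0.002, -0.053], "rotation": [0, 0, 0]}, {"dp": [-0.145, 0.003, -0.112], "rotation": [0, 0, 0]}, {"dp": [-0.21, 0.004, -0.177], "rotation": [0, 0, 0]}, {"dp": [-0.269, 0.006, -0.248], "rotation": [0, 0, 0]}, {"dp": [-0.321, 0.007, -0.324], "rotation": [0, 0, 0]}, {"dp": [-0.366, 0.008, -0.403], "rotation": [0, 0, 0]}, {"dp": [-0.405, 0.008, -0.487], "rotation": [0, 0, 0]}, {"dp": [-0.436, 0.009, -0.573], "rotation": [0, 0, 0]}]
[{"dp": [-0.019, 0.0, -0.071], "rotation": [0, 0, 0]}, {"dp": [-0.033, 0.001, -0.143], "rotation": [0, 0, 0]}, {"dp": [-0.043, 0.001, -0.216], "rotation": [0, 0, 0]}, {"dp": [-0.047, 0.001, -0.289], "rotation": [0, 0, 0]}]
```

View pics/side_L8.png

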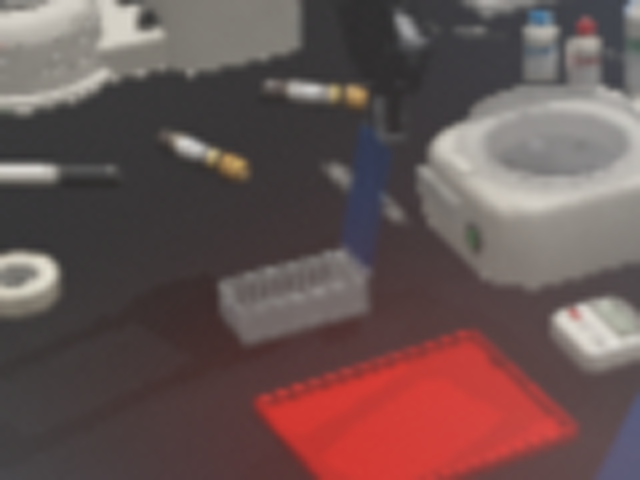

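The pin is pinched. I'll reverse the arc to shut the lid.

Request:
send_rows(deltas=[{"dp": [-0.093, 0.002, 0.018], "rotation": [0, 0, 0]}, {"dp": [-0.187, 0.004, 0.028], "rotation": [0, 0, 0]}, {"dp": [-0.281, 0.006, 0.029], "rotation": [0, 0, 0]}, {"dp": [-0.375, 0.008, 0.022], "rotation": [0, 0, 0]}, {"dp": [-0.468, 0.01, 0.007], "rotation": [0, 0, 0]}, {"dp": [-0.56, 0.012, -0.017], "rotation": [0, 0, 0]}, {"dp": [-0.649, 0.014, -0.049], "rotation": [0, 0, 0]}, {"dp": [-0.734, 0.015, -0.089], "rotation": [0, 0, 0]}, {"dp": [-0.816, 0.017, -0.137], "rotation": [0, 0, 0]}])

```text
clock: 22.12
position: [0.5241, 0.2838, 0.1355]
ee_rot: [0.0, 0.01, 1.0, -0.0]
contact_force: [3.7, 0.6, -1.0]
width: 0.0134
```

Request:
send_rows(deltas=[{"dp": [-0.075, 0.002, -0.053], "rotation": [0, 0, 0]}, {"dp": [-0.145, 0.003, -0.112], "rotation": [0, 0, 0]}, {"dp": [-0.21, 0.004, -0.177], "rotation": [0, 0, 0]}, {"dp": [-0.269, 0.006, -0.248], "rotation": [0, 0, 0]}, {"dp": [-0.321, 0.007, -0.324], "rotation": [0, 0, 0]}, {"dp": [-0.366, 0.008, -0.403], "rotation": [0, 0, 0]}, {"dp": [-0.405, 0.008, -0.487], "rotation": [0, 0, 0]}, {"dp": [-0.436, 0.009, -0.573], "rotation": [0, 0, 0]}, {"dp": [-0.436, 0.009, -0.573], "rotation": [0, 0, 0]}])

```text
clock: 22.87
position: [0.4704, 0.284, 0.0648]
ee_rot: [-0.002, 0.01, 1.0, -0.001]
contact_force: [-0.7, -1.6, 0.2]
width: 0.0131
```

```bash
python3 ang.py L L9;  python3 -c "
from h import *
s=monitor.get_state();print(s['position'],s['contact_force'],s['width'])"
```

```text
side L 0 angle None
crop 176 108
top L 487 angle [2.901 2.756 2.688]
crop 113 161
[0.47093417 0.28429539 0.06615054] [-2.83317012 -1.83914955  0.76045469] 0.013216880263626885
```

View pics/side_L9.png

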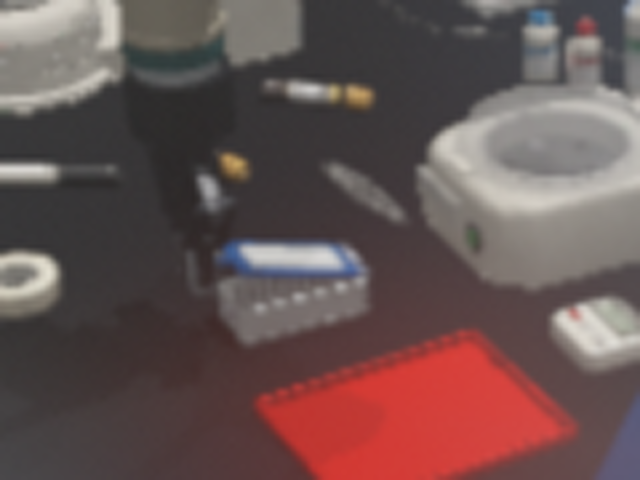

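Request:
send_rows(deltas=[{"dp": [-0.019, 0, -0.071], "rotation": [0, 0, 0]}, {"dp": [-0.033, 0.001, -0.143], "rotation": [0, 0, 0]}, {"dp": [-0.043, 0.001, -0.216], "rotation": [0, 0, 0]}, {"dp": [-0.047, 0.001, -0.27], "rotation": [0, 0, 0]}, {"dp": [-0.047, 0.001, -0.285], "rotation": [0, 0, 0]}, {"dp": [-0.047, 0.001, -0.285], "rotation": [0, 0, 0]}])

```text
clock: 23.47
position: [0.4672, 0.2851, 0.0318]
ee_rot: [-0.001, 0.01, 1.0, -0.0]
contact_force: [-2.9, -0.5, -0.1]
width: 0.0135
```

```bash
python3 ang.py L L10;  python3 -c "
from h import *
s=monitor.get_state();print(s['position'],s['contact_force'],s['width'])"
```

```text
side L 0 angle None
crop 176 108
top L 487 angle [2.902 2.758 2.687]
crop 113 161
[0.46731258 0.2853514  0.03243787] [-3.13087741 -0.85762203 -0.42555497] 0.013219659595815381
```

View pics/side_L10.png

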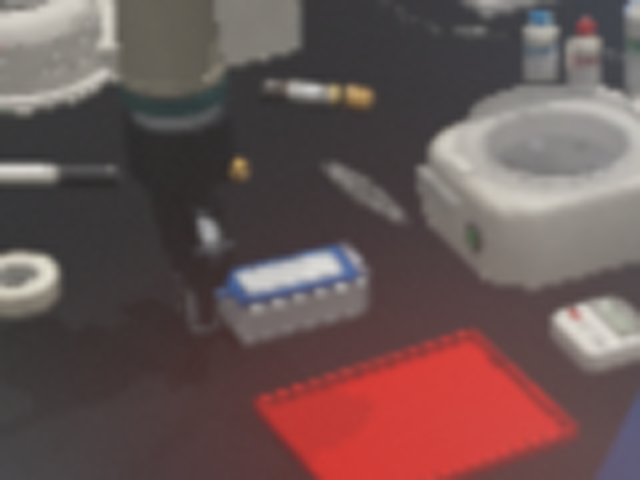

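Request:
send_rows(deltas=[{"dp": [0, 0, -0.015], "rotation": [0, 0, 0]}, {"dp": [0, 0, -0.03], "rotation": [0, 0, 0]}, {"dp": [0, 0, -0.03], "rotation": [0, 0, 0]}])

```text
clock: 23.82
position: [0.4674, 0.2854, 0.0293]
ee_rot: [-0.0, 0.01, 1.0, 0.0]
contact_force: [-4.2, -1.3, 1.8]
width: 0.0132
```

Request:
send_rows(deltas=[{"dp": [0, 0, -0.015], "rotation": [0, 0, 0]}, {"dp": [0, 0, -0.02], "rotation": [0, 0, 0]}, {"dp": [0, 0, -0.02], "rotation": [0, 0, 0]}])

```text
clock: 24.07
position: [0.4678, 0.2854, 0.0282]
ee_rot: [0.0, 0.01, 1.0, 0.0]
contact_force: [-5.9, -1.7, 10.5]
width: 0.013
```

A 10 N resistance says it's shut. I'll release and check.

Request:
send_rows(deltas=[{"dp": [0, 0, 0], "rotation": [0, 0, 0]}, {"dp": [0, 0, 0], "rotation": [0, 0, 0]}, {"dp": [0, 0, 0], "rotation": [0, 0, 0]}, {"dp": [0, 0, 0], "rotation": [0, 0, 0]}, {"dp": [0, 0, 0], "rotation": [0, 0, 0]}, {"dp": [0, 0, 0.3], "rotation": [0, 0, 0]}, {"dp": [0, 0, 0.6], "rotation": [0, 0, 0]}, {"dp": [-0.3, 0, 0.9], "rotation": [0, 0, 0]}, {"dp": [-0.6, 0, 1], "rotation": [0, 0, 0]}, {"dp": [-0.6, 0, 1], "rotation": [0, 0, 0]}, {"dp": [-0.6, 0, 1], "rotation": [0, 0, 0]}], fingers=-1)

```text
clock: 24.98
position: [0.3942, 0.2855, 0.1481]
ee_rot: [0.001, 0.009, 1.0, 0.001]
contact_force: [0.5, -0.3, -0.4]
width: 0.0852
```

```bash
python3 - <<'E'
import fit; from h import *; from scipy.optimize import minimize
for n in('top','side'):
    p=eyes.get_image(n); pickle.dump(p,open(n+'11.pkl','wb')); W=cloud(p)
    v=(.541,.285,-1.2)
    m=((W[...,2]>.028)&(W[...,2]<.06)&(np.hypot(W[...,0]-v[0],W[...,1]-v[1])<.1))
    w=W[m]; r=cv2.minAreaRect((w[:,:2]*1000).astype(np.float32)); print(n,m.sum(),r,'z pct',np.percentile(w[:,2],[10,50,90,98]).round(4))
    # lid tilt
    t=w[w[:,2]>.031]; A=np.c_[t[:,:2]-[.54,.285],np.ones(len(t))]; print('plane',np.linalg.lstsq(A,t[:,2],rcond=None)[0].round(4))
    hsv=cv2.cvtColor(p['color'],cv2.COLOR_RGB2HSV)
    P=proj(p,[(.54,.285,.03)])[0].astype(int);a0,c0=P[1]-45,P[0]-60
    cv2.imwrite(f'pics/{n}11.png',cv2.resize(cv2.cvtColor(p['color'],cv2.COLOR_RGB2BGR)[a0:a0+90,c0:c0+120],(640,480),interpolation=cv2.INTER_CUBIC))
    mf=m.astype(float); f=lambda q:np.abs(fit.render(p,q[0],q[1],q[2]*1000)-mf).sum()
    b=min((minimize(f,s[0],method='Nelder-Mead',options=dict(initial_simplex=s,xatol=1e-5,fatol=.01)) for s in [np.array([[x,y,-.0012],[x+.006,y,-.0012],[x,y+.006,-.0012],[x,y,.002]]) for x in(.538,.541,.544) for y in (.282,.286)]),key=lambda r:r.fun)
    print('fit',b.x,b.fun)
E
```

```text
top 539 ((528.1287841796875, 284.9543151855469), (47.65182113647461, 131.19406127929688), 88.30518341064453) z pct [0.031  0.0343 0.0377 0.0395]
plane [ 0.0017 -0.0017  0.0349]
fit [0.54017124 0.28459189 0.00069028] 117.38823529411766
side 201 ((526.6195678710938, 281.19757080078125), (50.803009033203125, 132.49166870117188), 89.72349548339844) z pct [0.0305 0.0341 0.0369 0.0389]
plane [-0.0069 -0.012   0.0345]
fit [5.39049000e-01 2.82657761e-01 4.96735863e-04] 57.08627450980392
```

View pics/side11.png

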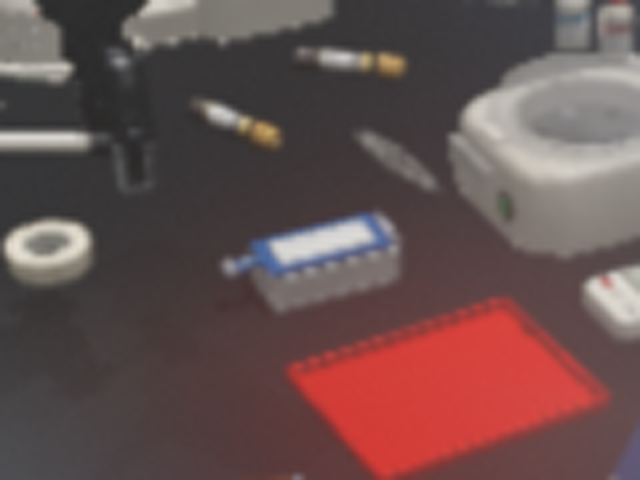

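View pics/top11.png

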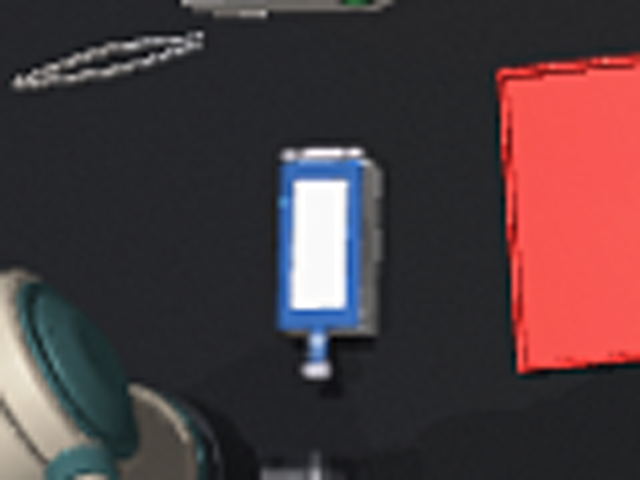

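It's shut flat at about (0.540, 0.285). I'll go over the case's centre.

Request:
send_rows(deltas=[{"dp": [0.33, 0, 0], "rotation": [0, 0, 0]}, {"dp": [0.66, 0, 0], "rotation": [0, 0, 0]}, {"dp": [1, 0, 0], "rotation": [0, 0, 0]}, {"dp": [1, 0, 0], "rotation": [0, 0, 0]}, {"dp": [1, 0, 0], "rotation": [0, 0, 0]}])

```text
clock: 25.5
position: [0.5188, 0.2847, 0.1445]
ee_rot: [-0.001, 0.011, 1.0, -0.0]
contact_force: [-0.1, 0.6, 0.1]
width: 0.0853
```

Request:
send_rows(deltas=[{"dp": [0.22, 0, -0.05], "rotation": [0, 0, 0]}, {"dp": [0.22, 0, -0.3], "rotation": [0, 0, 0]}, {"dp": [0.22, 0, -0.45], "rotation": [0, 0, 0]}, {"dp": [0.22, 0, -0.45], "rotation": [0, 0, 0]}, {"dp": [0.22, 0, -0.45], "rotation": [0, 0, 0]}, {"dp": [0.22, 0, -0.45], "rotation": [0, 0, 0]}])

```text
clock: 26.0
position: [0.5421, 0.2855, 0.0932]
ee_rot: [0.0, 0.01, 1.0, 0.0]
contact_force: [0.8, -0.4, 0.7]
width: 0.0855
```

Request:
send_rows(deltas=[{"dp": [0, -0.005, -0.2], "rotation": [0, 0, 0]}, {"dp": [0, -0.005, -0.4], "rotation": [0, 0, 0]}, {"dp": [0, -0.005, -0.55], "rotation": [0, 0, 0]}, {"dp": [0, -0.005, -0.57], "rotation": [0, 0, 0]}, {"dp": [0, -0.005, -0.57], "rotation": [0, 0, 0]}, {"dp": [0, -0.005, -0.57], "rotation": [0, 0, 0]}])

```text
clock: 26.5
position: [0.5431, 0.2853, 0.026]
ee_rot: [0.001, 0.01, 1.0, 0.001]
contact_force: [0.1, 0.6, 0.5]
width: 0.0856
```

```bash
python3 ang.py L L12;  python3 -c "
from h import *
s=monitor.get_state();print(s['position'],s['contact_force'],s['width'])"
```

```text
side L 0 angle None
crop 176 108
top L 480 angle [2.891 2.758 2.69 ]
crop 113 161
[0.54339012 0.28533314 0.02632808] [ 0.9758544  -0.37523921  0.37664071] 0.08534875845992125
```

View pics/side_L12.png

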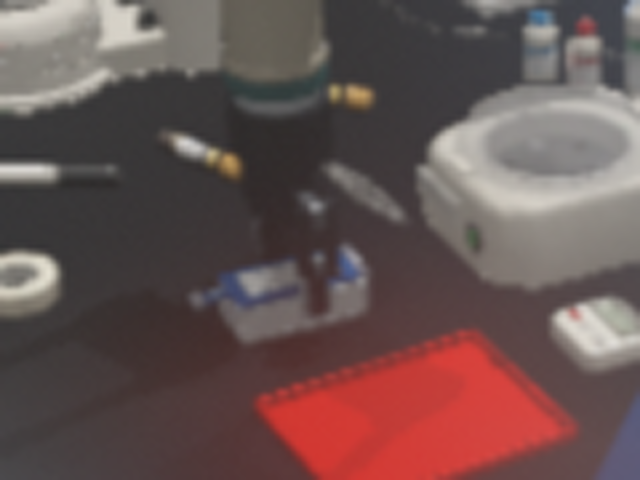

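Request:
send_rows(deltas=[{"dp": [-0.01, 0, 0], "rotation": [0, 0, 0]}, {"dp": [-0.01, 0, 0], "rotation": [0, 0, 0]}, {"dp": [-0.01, 0, 0], "rotation": [0, 0, 0]}, {"dp": [-0.01, 0, 0], "rotation": [0, 0, 0]}, {"dp": [-0.01, 0, 0], "rotation": [0, 0, 0]}, {"dp": [-0.01, 0, 0], "rotation": [0, 0, 0]}, {"dp": [-0.01, 0, 0], "rotation": [0, 0, 0]}, {"dp": [-0.01, 0, 0], "rotation": [0, 0, 0]}], fingers=1, grip_force=60)

```text
clock: 27.27
position: [0.5412, 0.2846, 0.0254]
ee_rot: [0.001, 0.01, 1.0, -0.0]
contact_force: [-1.1, -1.2, 5.0]
width: 0.0488
```

Request:
send_rows(deltas=[{"dp": [0, 0, 0.05], "rotation": [0, 0, 0]}, {"dp": [0, 0, 0.15], "rotation": [0, 0, 0]}, {"dp": [0, 0, 0.3], "rotation": [0, 0, 0]}, {"dp": [0, 0, 0.45], "rotation": [0, 0, 0]}, {"dp": [0, 0, 0.55], "rotation": [0, 0, 0]}, {"dp": [0, 0, 0.55], "rotation": [0, 0, 0]}])

```text
clock: 27.77
position: [0.5417, 0.2851, 0.092]
ee_rot: [0.001, 0.01, 1.0, 0.001]
contact_force: [0.8, 0.2, -6.9]
width: 0.0489
```

```bash
python3 ang.py L L13;  python3 -c "
from h import *
s=monitor.get_state();print(s['position'],s['contact_force'],s['moment'],s['width'])"
```

```text
side L 15 angle [1.444 1.413 1.28 ]
crop 176 108
top L 585 angle [2.864 2.726 1.574]
crop 113 161
[0.54007475 0.28446289 0.08949618] [-0.36157007 -0.34603846 -8.01935781] [-0.05091972  0.01850965 -0.01475357] 0.04883077249167193
```

View pics/side_L13.png

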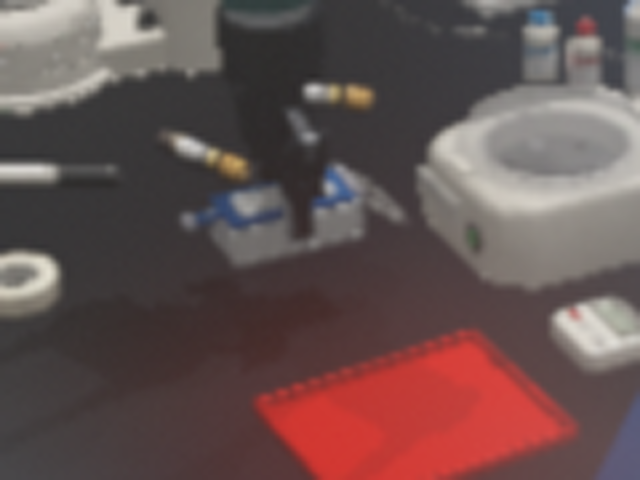

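It's lifted level. Now to the tray.

Request:
send_rows(deltas=[{"dp": [0.05, -0.2, 0], "rotation": [0, 0, 0.05]}, {"dp": [0.1, -0.4, 0], "rotation": [0, 0, 0.1]}, {"dp": [0.15, -0.6, 0], "rotation": [0, 0, 0.15]}, {"dp": [0.19, -0.75, 0], "rotation": [0, 0, 0.185]}, {"dp": [0.19, -0.75, 0], "rotation": [0, 0, 0.185]}])

```text
clock: 28.28
position: [0.5632, 0.1906, 0.0882]
ee_rot: [-0.002, -0.036, 0.999, -0.002]
contact_force: [1.1, 0.1, -7.6]
width: 0.0483
```

Request:
send_rows(deltas=[{"dp": [0, -0.2, 0], "rotation": [0, 0, 0]}, {"dp": [0, -0.4, 0], "rotation": [0, 0, 0]}, {"dp": [0, -0.6, 0], "rotation": [0, 0, 0]}, {"dp": [0, -0.74, -0.05], "rotation": [0, 0, 0]}, {"dp": [0, -0.74, -0.15], "rotation": [0, 0, 0]}, {"dp": [0, -0.74, -0.25], "rotation": [0, 0, 0]}, {"dp": [0, -0.74, -0.3], "rotation": [0, 0, 0]}, {"dp": [0, -0.74, -0.3], "rotation": [0, 0, 0]}, {"dp": [0, -0.74, -0.3], "rotation": [0, 0, 0]}])

```text
clock: 29.03
position: [0.5628, 0.1062, 0.0533]
ee_rot: [-0.001, -0.036, 0.999, 0.0]
contact_force: [0.5, 0.2, -7.6]
width: 0.0483
```

```bash
python3 - <<'E'
from h import *
s=monitor.get_state();print(s['position'],s['ee_rot'],s['contact_force'],s['width'])
for n in('side','top'):
    p=eyes.get_image(n)
    P=proj(p,[(.56,.107,.03)])[0].astype(int);a0,c0=P[1]-45,P[0]-60
    cv2.imwrite(f'pics/{n}14.png',cv2.resize(cv2.cvtColor(p['color'],cv2.COLOR_RGB2BGR)[a0:a0+90,c0:c0+120],(640,480),interpolation=cv2.INTER_CUBIC))
E
```

```text
[0.56282424 0.10623843 0.05331571] [-1.28846768e-03 -3.64764873e-02  9.99333677e-01  8.77277063e-05] [ 0.4848308   0.22658463 -7.5988237 ] 0.048297011319219416
```

View pics/side14.png

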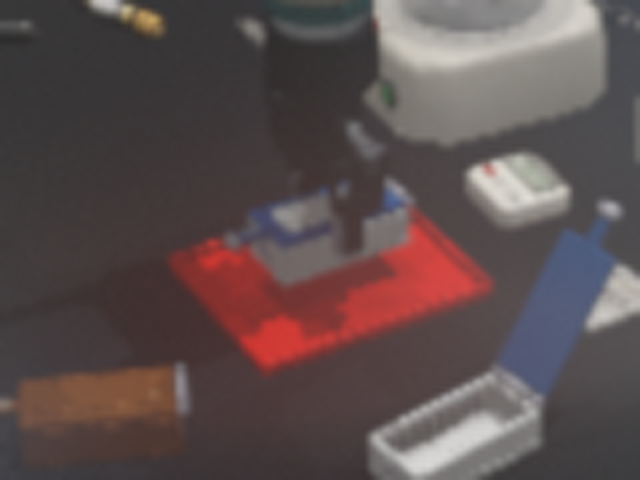

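View pics/top14.png

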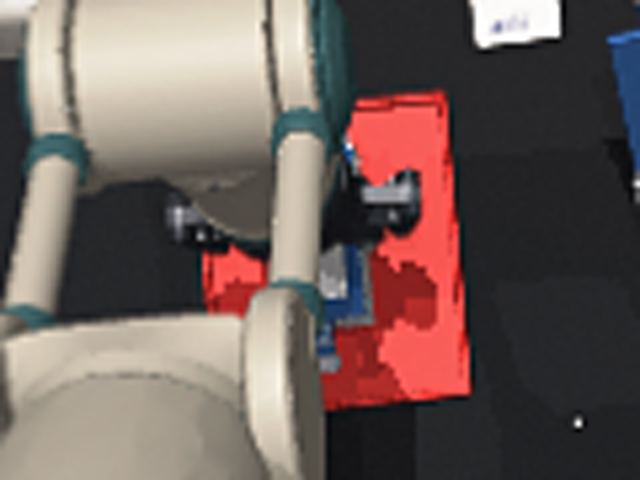

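Request:
send_rows(deltas=[{"dp": [0, 0, -0.06], "rotation": [0, 0, 0]}, {"dp": [0, 0, -0.11], "rotation": [0, 0, 0]}, {"dp": [0, 0, -0.15], "rotation": [0, 0, 0]}, {"dp": [0, 0, -0.17], "rotation": [0, 0, 0]}, {"dp": [0, 0, -0.18], "rotation": [0, 0, 0]}, {"dp": [0, 0, -0.185], "rotation": [0, 0, 0]}, {"dp": [0, 0, -0.185], "rotation": [0, 0, 0]}])

```text
clock: 29.72
position: [0.5637, 0.1059, 0.0321]
ee_rot: [-0.0, -0.036, 0.999, 0.0]
contact_force: [0.4, -0.2, -6.2]
width: 0.0482
```

Request:
send_rows(deltas=[{"dp": [0, 0, -0.005], "rotation": [0, 0, 0]}, {"dp": [0, 0, -0.01], "rotation": [0, 0, 0]}, {"dp": [0, 0, -0.01], "rotation": [0, 0, 0]}, {"dp": [0, 0, -0.01], "rotation": [0, 0, 0]}])

```text
clock: 30.05
position: [0.5637, 0.1059, 0.0311]
ee_rot: [0.0, -0.036, 0.999, 0.0]
contact_force: [-0.8, 0.6, -8.5]
width: 0.049
```

Request:
send_rows(deltas=[{"dp": [0, 0, -0.006], "rotation": [0, 0, 0]}, {"dp": [0, 0, -0.012], "rotation": [0, 0, 0]}, {"dp": [0, 0, -0.012], "rotation": [0, 0, 0]}, {"dp": [0, 0, -0.012], "rotation": [0, 0, 0]}])

```text
clock: 30.38
position: [0.5636, 0.1059, 0.0295]
ee_rot: [-0.0, -0.036, 0.999, 0.0]
contact_force: [0.6, -0.0, -6.9]
width: 0.0485
```

Request:
send_rows(deltas=[{"dp": [0, 0, -0.004], "rotation": [0, 0, 0]}, {"dp": [0, 0, -0.008], "rotation": [0, 0, 0]}, {"dp": [0, 0, -0.008], "rotation": [0, 0, 0]}, {"dp": [0, 0, -0.008], "rotation": [0, 0, 0]}])

```text
clock: 30.72
position: [0.5637, 0.1059, 0.0285]
ee_rot: [-0.0, -0.036, 0.999, 0.0]
contact_force: [0.2, 0.0, -7.1]
width: 0.0487
```

Request:
send_rows(deltas=[{"dp": [0, 0, -0.006], "rotation": [0, 0, 0]}, {"dp": [0, 0, -0.012], "rotation": [0, 0, 0]}, {"dp": [0, 0, -0.012], "rotation": [0, 0, 0]}, {"dp": [0, 0, -0.012], "rotation": [0, 0, 0]}])

```text
clock: 31.05
position: [0.5637, 0.1059, 0.0284]
ee_rot: [0.0, -0.036, 0.999, 0.0]
contact_force: [-4.2, -0.6, 6.4]
width: 0.0484
```

It's seated on the tray floor. I'll release and retreat.

Request:
send_rows(deltas=[{"dp": [0, 0, 0], "rotation": [0, 0, 0]}, {"dp": [0, 0, 0], "rotation": [0, 0, 0]}, {"dp": [0, 0, 0], "rotation": [0, 0, 0]}, {"dp": [0, 0, 0], "rotation": [0, 0, 0]}, {"dp": [0, 0, 0.1], "rotation": [0, 0, 0]}, {"dp": [0, 0, 0.35], "rotation": [0, 0, 0]}, {"dp": [0, 0, 0.7], "rotation": [0, 0, 0]}, {"dp": [0, 0, 1], "rotation": [0, 0, 0]}, {"dp": [0, 0, 1], "rotation": [0, 0, 0]}, {"dp": [0, 0, 1], "rotation": [0, 0, 0]}], fingers=-0.6)

```text
clock: 31.88
position: [0.5657, 0.106, 0.1498]
ee_rot: [0.003, -0.036, 0.999, 0.0]
contact_force: [-0.7, -0.3, 0.4]
width: 0.0686
```

Request:
send_rows(deltas=[{"dp": [-0.3, 0.1, 0.3], "rotation": [0, 0, 0]}, {"dp": [-0.6, 0.3, 0.6], "rotation": [0, 0, 0]}, {"dp": [-0.9, 0.6, 0.8], "rotation": [0, 0, 0]}, {"dp": [-1, 0.9, 0.8], "rotation": [0, 0, 0]}, {"dp": [-1, 1, 0.8], "rotation": [0, 0, 0]}, {"dp": [-1, 1, 0.8], "rotation": [0, 0, 0]}])

```text
clock: 32.38
position: [0.4405, 0.2313, 0.2438]
ee_rot: [-0.0, -0.039, 0.999, 0.003]
contact_force: [1.2, -0.5, -0.2]
width: 0.069
```

Request:
send_rows(deltas=[{"dp": [-0.3, 0.3, 0], "rotation": [0, 0, 0]}, {"dp": [-0.6, 0.6, 0], "rotation": [0, 0, 0]}, {"dp": [-0.8, 0.9, 0], "rotation": [0, 0, 0]}, {"dp": [-0.8, 1, 0], "rotation": [0, 0, 0]}, {"dp": [-0.8, 1, 0], "rotation": [0, 0, 0]}, {"dp": [-0.8, 1, 0], "rotation": [0, 0, 0]}])

```text
clock: 32.88
position: [0.3467, 0.3463, 0.2415]
ee_rot: [-0.001, -0.038, 0.999, -0.001]
contact_force: [-1.0, -0.4, 0.3]
width: 0.0685
```

```bash
for k in R M; do python3 ang.py $k ${k}15; done; python3 - <<'E'
from h import *
for n in('top','side'):
    p=eyes.get_image(n); save(p,n+'15'); W=cloud(p)
    m=((W[...,2]>.031)&(W[...,2]<.06)&(np.hypot(W[...,0]-.5637,W[...,1]-.106)<.1))
    w=W[m]; r=cv2.minAreaRect((w[:,:2]*1000).astype(np.float32)); print(n,m.sum(),r,np.percentile(w[:,2],[10,50,90]).round(4))
    t=w[w[:,2]>.034]; A=np.c_[t[:,:2]-[.5637,.106],np.ones(len(t))]; print('plane',np.linalg.lstsq(A,t[:,2],rcond=None)[0].round(4))
    a0,b0,a1,b1=((150,140,450,300) if n=='top' else (170,140,350,280))
    cv2.imwrite(f'pics/{n}15z.png',cv2.resize(cv2.cvtColor(p['color'],cv2.COLOR_RGB2BGR)[b0:b1,a0:a1],None,fx=2.6,fy=2.6,interpolation=cv2.INTER_CUBIC))
    # diff with start
    p0=pickle.load(open(n+'0.pkl','rb')); d=np.abs(p['color'].astype(int)-p0['color']).max(2).astype(np.uint8); cv2.imwrite(f'pics/{n}15d.png',np.clip(d*2,0,255).astype(np.uint8))
E
```

```text
side R 279 angle [2.178 2.154 2.116]
crop 246 193
top R 310 angle [2.189 2.16  2.128]
crop 299 157
side M 4 angle [2.19  2.173 2.15 ]
crop 223 159
top M 319 angle [2.184 2.161 2.13 ]
crop 240 154
top 565 ((550.6049194335938, 105.33544158935547), (133.0300750732422, 50.03506851196289), 4.5243635177612305) [0.0343 0.0375 0.0404]
plane [-0.0026  0.0129  0.0378]
side 257 ((550.1085205078125, 105.08341979980469), (134.69113159179688, 55.70518493652344), 4.210768699645996) [0.0336 0.0371 0.0395]
plane [-0.0008 -0.0004  0.0375]
```

View pics/top15z.png

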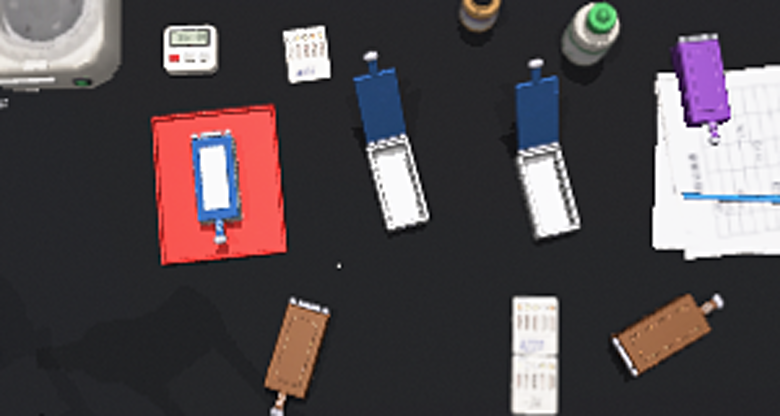

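View pics/side15z.png

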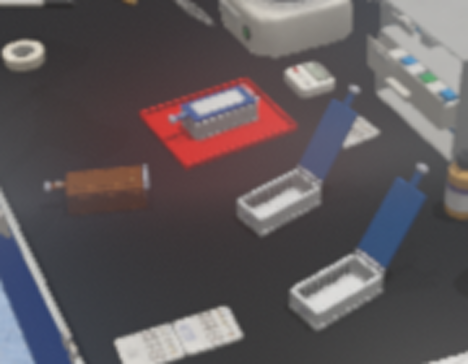

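View pics/top15d.png

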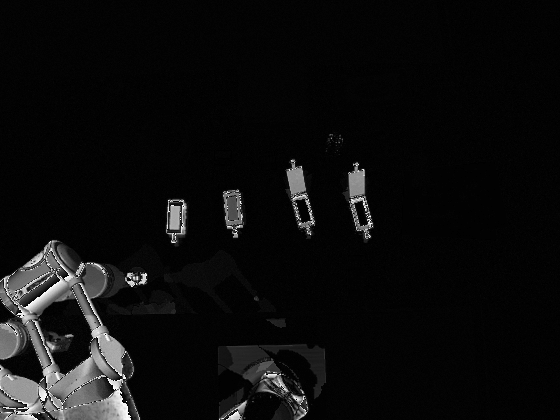

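The difference image flags something at the reagent bottle (335,142) and the tape roll (137,278), so I'll check both.

```bash
python3 - <<'E'
from h import *
a=cv2.imread('pics/top0.png');b=cv2.imread('pics/top15.png');c=cv2.imread('pics/top5.png')
o=[]
for (x,y) in((335,142),(137,278)):
    o.append(np.hstack([cv2.resize(i[y-20:y+20,x-22:x+22],(260,236),interpolation=cv2.INTER_NEAREST) for i in(a,c,b)]))
cv2.imwrite('pics/cmp.png',np.vstack(o))
for (x,y) in((335,142),(137,278)):
    f=lambda i:cv2.cvtColor(i[y-16:y+16,x-16:x+16],cv2.COLOR_BGR2GRAY).astype(np.float32)
    print(cv2.phaseCorrelate(f(a),f(b),cv2.createHanningWindow((32,32),cv2.CV_32F)))
a=cv2.imread('pics/side0.png');b=cv2.imread('pics/side15.png')
x,y=348,212
cv2.imwrite('pics/cmp2.png',np.hstack([cv2.resize(i[y-25:y+25,x-25:x+25],(300,300)) for i in(a,b)]))
E
```

```text
((-0.21807976190686418, -0.102584105358698), 1.0957478960044682)
((0.32545067367315283, -0.1317578284503682), 0.5294471541419625)
```

View pics/cmp.png

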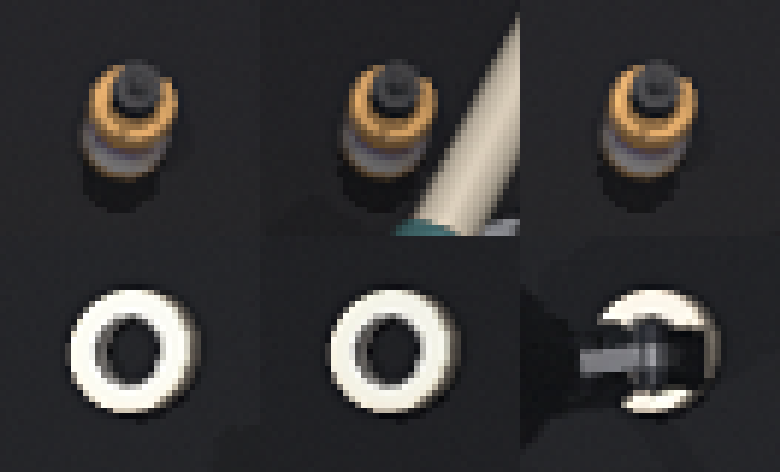

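View pics/cmp2.png

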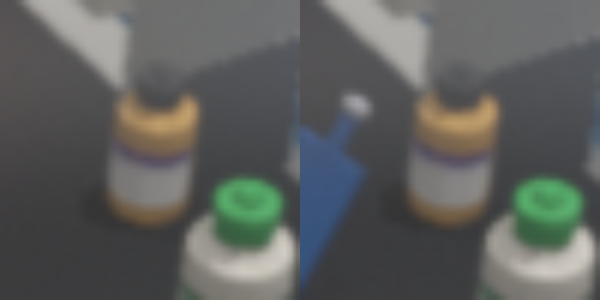

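View pics/side15d.png

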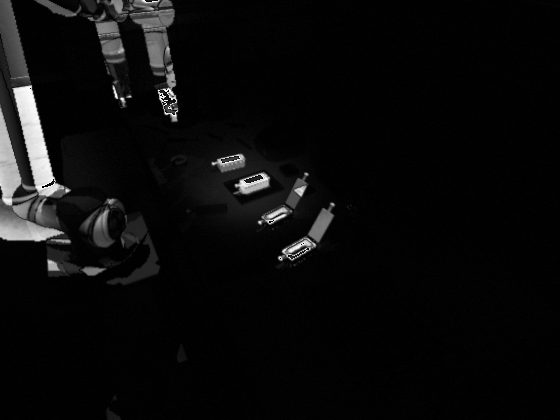

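The tape roll is only hidden behind the gripper, and the bottle's apparent shift is about 0.2 px (under 1 mm). I'll hand in.

```bash
python3 -c "
from rig import manip
print(manip.sign_off())"
```

```text
the job is handed in; nothing more can be done
None
```

I opened and released all three lids. The middle and right lids dropped onto their stops by themselves. The left lid stayed at about 1.8 rad, so it is the stiff one. With all three standing open, I shut the left case and set it down in the red tray.

**Last checks, at about 33 s on the clock:**
- **Stiff case:** it is shut and lies flat near the middle of the tray. The lid top is level at about 37 mm, as expected with the 3 mm tray floor. When I set it down, the measured tool force only went from about -7 to +6 N.
- **Good cases:** both lids measure about 2.16–2.19 rad and still stand open on their stops. I saw no movement of either case in the pictures.
- **Other things:** comparing the pictures before and after shows nothing else moved by more than 1 mm.
    - The reagent bottle showed a shift of about 0.2 pixels, under 1 mm. I did not settle whether that is a real movement or just the lid's shadow.
    - The tape roll was partly hidden behind the parked gripper in the last picture. It had not moved in a mid-job picture, and the arm came no nearer to it than the parked gripper above.

The gripper is well clear of everything, and no check failed.

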